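# Clear the tea table: nest the cups, sort the spoons

### The arm

A 6-joint arm with a two-finger parallel gripper is mounted at the origin on the work surface. World frame = base frame: x ahead of the robot, y to its left, z up, the work surface at z = 0. Lengths are in mm, angles in rad, forces in N, time in s.
With the tool pointing down it reaches from about 275 to 750 mm from the base axis. Payload 10.2 kg.
Tool frame: the origin (TCP) lies at the very end of the fingers, on their centre line; the grasp point (between the pads) lies 19 mm behind it; y points along the fingers, x is the direction in which the jaws open and shut, and the axes are right-handed (so a half turn about y gives the same grasp; the last joint's range is limited). The gripper opens to 85 mm and grips with 20 to 120 N. Pads are 22 mm wide; open, the fingers measure 114 mm over their backs; the gripper's body (76 mm by 85 mm) begins 54 mm behind the grasp point. The pads swing forward as they close: fully open they stand 13 mm farther back than shut.
Start: joints at [-1.481, 0.313, 1.498, -0, 1.331, -0.223], TCP at [161.542, -499.535, 231.294] pointing down, gripper open.
Joint ranges: [-2.94, 2.94], [-0.97, 2.17], [0.19, 2.56], [-1.23, 4.37], [0.02, 3.11], [-2.88, 2.88]. Speed limits (rad/s): [2.39, 2.39, 3.01, 3.14, 3.14, 3.14].

### API

Orientations are given as a unit quaternion [w, x, y, z].
In Python, from rig import telemetry, imaging, ctrl gives the robot as it stands.
- The arm moves only by the shell command python3 -m handwheel 'ROWS' [FORCE]. ROWS is JSON, a list of rows, each an object with "delta_pos": the shift along the tool's x, y, z in cm, a list of three; "twist": the turn, a rotation vector about the tool's x, y, z in rad, a list of three; "jaw": the opening, from 0 (shut) to 1 (fully open). A call has exactly 10 rows; each row is the pose to reach, as a shift and turn from the pose commanded when the call began, along the tool's axes at that moment; what a row does not reach only later rows make up. A row lasts 1/12 s, in which the tool goes at most 41.7 mm and 7.16 degrees, less where a joint would pass 70% of its speed; a pose out of reach is approached as far as the arm can. A call with a gripper value outside its range is refused whole. The fingers move at their own pace and stop on an object; FORCE is the grip in N (left out, the last holds). Time passes only in rows, so rows that repeat a pose let the fingers close, or fill a call up. It gives the time, the measured TCP pose, the force and the opening at its end, in the units of the state.
- telemetry.sense(): the state, without advancing time (a new reading comes with each control period).
- imaging.capture(name): name is "scene" or "top"; returns a dict with "frame" (400x640x3 uint8, red, green, blue), "z_map" (400x640 float32, mm along the optical axis (not along the pixel's ray), 0 where there is no reading), "fx", "fy", "cx", "cy" (pixels), "rvec" (rotation vector, rad) and "tvec" (3), from world to camera coordinates, as OpenCV has them. Camera axes: x right, y down, z forward; pixel columns grow to the right and rows downward; lengths in mm; the calibration is good to about 2 mm. A picture is of the moment at which its call begins.
- ctrl.finish_job(): hands the job in, once; it reports no verdict.
The state is a dict: "time_s": time; "joints": joint angles; "dq": joint speeds; "tau": joint torques, N m; "eef_pos": TCP position; "ee_rot": TCP orientation; "force": force on the tool from outside, world axes, zero at the start; "wrist_torque": the same for the moment, N m; "grip_width": opening from 0.0 (shut) to 1.0 (fully open).
Only numpy, scipy, OpenCV 4.12 (cv2) and the standard library are available. Lean on these libraries where they do the work, as an engineer would, in place of code of your own. Each camera call takes 0.05 s, during which the arm holds its last target.

### The job

Clear up after tea: stand the largest blue cup on the bamboo tray and nest the other blue cups on the table inside it in order of size, each upright and fully down inside the next larger one. Sort the wooden spoons into the spoon box, lying flat and lengthwise, short ones in the short row and long ones in the long row. Leave all the other tea things standing where they are.

Things in the scene. Friction and masses are not known exactly. Their poses are not given: they have to be found in the camera images.
- cup_a: Handleless blue tea cup, largest of a graded set of four: rim 70 mm across, 52 mm high, foot 62 mm across, sides almost straight, wall 3.5 mm, inner floor 13 mm above the underside. Origin: centre of the underside; z up. Always there.
- cup_b: Handleless blue tea cup, second largest of a graded set of four: rim 60 mm across, 49 mm high, foot 52 mm across, sides almost straight, wall 3.5 mm, inner floor 13 mm above the underside. Origin: centre of the underside; z up. May be absent. Seated in the next size up, its origin is 13 mm above that cup's and its rim 10 mm proud, with 2.5 mm play all round (8 mm if two sizes up).
- cup_c: Handleless blue tea cup, third of a graded set of four: rim 50 mm across, 46 mm high, foot 43 mm across, sides almost straight, wall 3.5 mm, inner floor 13 mm above the underside. Origin: centre of the underside; z up. May be absent. Seated in the next size up, its origin is 13 mm above that cup's and its rim 10 mm proud, with 2.5 mm play all round (8 mm if two sizes up).
- cup_d: Handleless blue tea cup, smallest of a graded set of four: rim 40 mm across, 43 mm high, foot 33 mm across, sides almost straight, wall 3.5 mm, inner floor 13 mm above the underside. Origin: centre of the underside; z up. May be absent. Seated in the next size up, its origin is 13 mm above that cup's and its rim 10 mm proud, with 2.5 mm play all round (8 mm if two sizes up).
- spoon_short1: Short wooden spoon, 115 mm long, lying flat; straight handle 10 mm wide and 9 mm thick, round bowl 28 mm across and 9 mm high at its +x end. May be absent. Origin: middle of its length, on the underside (on the handle, a good place to grip); x along the spoon towards the bowl, z up.
- spoon_short2: Short wooden spoon, 115 mm long, lying flat; straight handle 10 mm wide and 9 mm thick, round bowl 28 mm across and 9 mm high at its +x end. May be absent. Origin: middle of its length, on the underside (on the handle, a good place to grip); x along the spoon towards the bowl, z up.
- spoon_long1: Long wooden spoon, 160 mm long, lying flat; straight handle 10 mm wide and 9 mm thick, round bowl 28 mm across and 9 mm high at its +x end. May be absent. Origin: middle of its length, on the underside (on the handle, a good place to grip); x along the spoon towards the bowl, z up.
- spoon_long2: Long wooden spoon, 160 mm long, lying flat; straight handle 10 mm wide and 9 mm thick, round bowl 28 mm across and 9 mm high at its +x end. May be absent. Origin: middle of its length, on the underside (on the handle, a good place to grip); x along the spoon towards the bowl, z up.
- tray: Square bamboo tea tray, 160 x 160 mm, fixed for the job; slatted deck 20 mm above the table inside a lip 6 mm wide whose top is 27 mm above the table. Origin: centre of its underside; x, y along its sides.
- tray_deck (a point): Centre of the tray's deck, on the surface where cups stand (148 mm of clear deck each way).
- spoon_box: Low light-wood spoon box, 192 (x) x 172 mm (y), fixed; walls 6 mm thick, their top 16 mm above the table, floor 4 mm above it, lined dark green. A wall along x parts it into two rows 77 mm wide: long row on its +y side, short row on its -y side, where a dark block fills the +x end. Origin: centre of its underside.
- row_long (a point): Middle of the floor of the long row (inside 180 mm along x, 77 mm along y); x along the row.
- row_short (a point): Middle of the floor of the short row (inside 132 mm along x, 77 mm along y); x along the row.
- milk_jug: Bystander: small white milk jug with an ear to its +y, 52 mm wide, 58 mm high. Origin: centre of its underside.
- succulent: Bystander: succulent in a pale pot, 76 mm wide, 92 mm high with the plant. Origin: centre of its underside.
- honey_jar: Bystander: honey jar with a wooden cap, 64 mm wide, 75 mm high. Origin: centre of its underside.

How it is judged:
By the outcome, as a careful person would: the job done as asked, in the order asked, and still so for the second after the job is handed in, with the robot touching nothing.
Of cup_b, cup_c, cup_d only 2 to 3 are there at a start; the rules pass over those that are not, and their reading is None.
Of spoon_short1, spoon_long1, spoon_short2, spoon_long2 only 3 to 4 are there at a start; the rules pass over those that are not, and their reading is None.
At some moment in a run one of cup_a, cup_b, cup_c, cup_d, spoon_short1, spoon_short2, spoon_long1, spoon_long2 may be knocked a few centimetres aside while the robot is not near it.
It also fails if it takes over 210 s, if anything falls off the work surface, if the arm or the gripper's body presses on something with over 40 N, if the wrist force passes 120 N, or if a joint passes its speed limit or range.

## Working session

There is one attempt and no reset: what is moved stays moved. The work goes in short steps, Python scripts to look and compute and a shell command to move; the robot and the scene stay as the last step left them, time stands still between calls to the robot, and variables do not carry over. Pictures are saved under pics/ and viewed, and the job is handed in when it is done.

```bash
ls; mkdir -p pics; cat > h.py <<'E'
import numpy as np,cv2
from rig import telemetry, imaging, ctrl
def cap(n):
    c=imaging.capture(n); R=cv2.Rodrigues(np.array(c["rvec"],float))[0]; t=np.array(c["tvec"],float).ravel()
    c["R"]=R;c["t"]=t;return c
def ray(c,u,v,z):
    d=c["R"].T@np.array([(u-c["cx"])/c["fx"],(v-c["cy"])/c["fy"],1.]); o=-c["R"].T@c["t"]
    return o+d*(z-o[2])/d[2]
def pts(c):
    v,u=np.mgrid[:400,:640]; Z=c["z_map"]; P=np.stack([(u-c["cx"])/c["fx"]*Z,(v-c["cy"])/c["fy"]*Z,Z],-1)
    return (P-c["t"])@c["R"]
def save(c,name):
    cv2.imwrite("pics/"+name,c["frame"][:,:,::-1])
E
python3 - <<'E'
from h import *
for n in("scene","top"):
    c=cap(n);save(c,n+"0.png");print(n,-c["R"].T@c["t"],c["R"].round(3).tolist(),c["fx"])
print(telemetry.sense())
E
```

```text
pics
scene [1367.24087625 -748.13746271  886.08514611] [[0.667, 0.745, 0.014], [0.451, -0.388, -0.804], [-0.593, 0.543, -0.595]] 458.6038856949326
top [ 349.05206549   14.48530416 1024.83924624] [[0.004, -1.0, 0.001], [-0.978, -0.004, -0.207], [0.207, -0.0, -0.978]] 414.49705200495794
{'time_s': 0.1, 'joints': array([-1.48141306e+00,  3.13382560e-01,  1.49836373e+00,  3.22419449e-06,
        1.33103559e+00, -2.23409542e-01]), 'dq': array([-0.0003732 , -0.00016227, -0.00040278, -0.00061143, -0.00054633,
        0.00108653]), 'tau': array([ 2.48102238e-03, -4.12901509e+01, -2.60144949e+01, -2.33406836e-04,
        3.03404071e-03,  4.40842925e-06]), 'eef_pos': array([ 161.51397698, -499.28595232,  230.79720448]), 'ee_rot': array([ 0.57209432, -0.57145976,  0.41629373, -0.41574194]), 'force': array([0.09949615, 0.11923074, 0.19591093]), 'wrist_torque': array([-0.00675164,  0.00820425,  0.02643583]), 'grip_width': 0.9998045883810855}
```

View pics/top0.png

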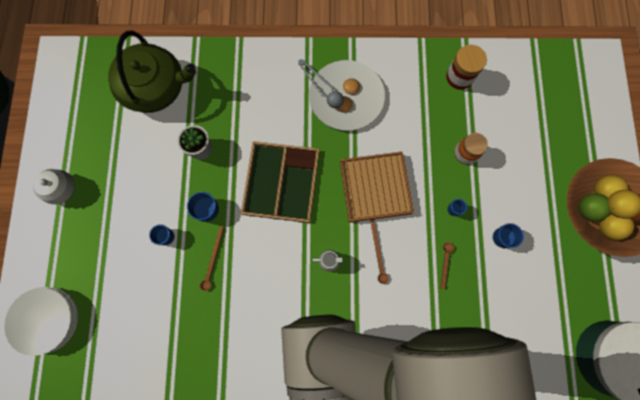

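View pics/scene0.png

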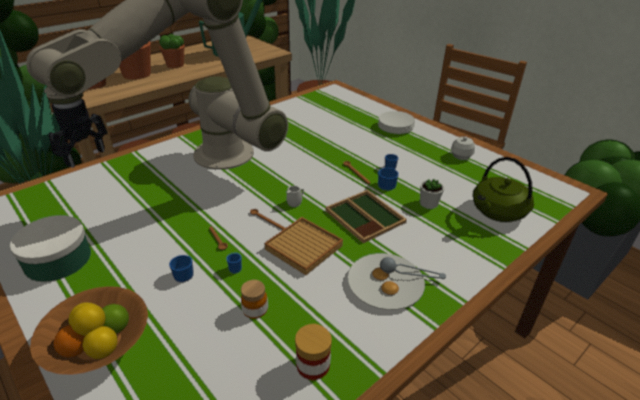

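The top view shows four blue cups, at (203,207), (162,235), (458,208) and (508,236). It also shows three spoons at about (213,260), (378,252) and (447,265), with the box at (281,182) and the tray at (376,187). Next I measure them.

```bash
cat >> h.py <<'E'
def cups(c,verbose=True):
    hsv=cv2.cvtColor(c["frame"],cv2.COLOR_RGB2HSV); m=cv2.inRange(hsv,(100,100,30),(125,255,255))
    m=cv2.morphologyEx(m,cv2.MORPH_CLOSE,np.ones((3,3)))
    n,l,s,ce=cv2.connectedComponentsWithStats(m); P=pts(c); out=[]
    for i in range(1,n):
        if s[i,4]<60: continue
        p=P[(l==i)]; p=p[(p[:,2]>2)]
        top=np.percentile(p[:,2],97); r=p[p[:,2]>top-8]
        (x,y),rad=cv2.minEnclosingCircle(r[:,:2].astype(np.float32))
        out.append((x,y,rad,top)); 
        if verbose: print("cup px",ce[i].round(0),"area",s[i,4],"xy %.1f %.1f rad %.1f top %.1f"%(x,y,rad,top))
    return out
def spoons(c,zlo=2,zhi=20):
    hsv=cv2.cvtColor(c["frame"],cv2.COLOR_RGB2HSV); m=cv2.inRange(hsv,(3,110,50),(17,255,255))
    n,l,s,ce=cv2.connectedComponentsWithStats(m)
    for i in range(1,n):
        if s[i,4]<60 or s[i,4]>2500: continue
        v,u=np.where(l==i); p=np.array([ray(c,a,b,9.) for a,b in zip(u,v)])[:,:2]
        (cx,cy),(w,h),a=cv2.minAreaRect(p.astype(np.float32)); 
        mu=p.mean(0); U,S,V=np.linalg.svd(p-mu); d=V[0]; t=(p-mu)@d
        if -t.min()<t.max(): pass
        else: d=-d; t=-t
        # bowl end has more mass => mean nearer to bowl
        d=-d;t=-t
        mid=mu+d*(t.max()+t.min())/2
        print("spoon px",ce[i].round(0),"area",s[i,4],"mid",mid.round(1),"rect",round(cx),round(cy),round(w),round(h),"ang %.3f"%np.arctan2(d[1],d[0]),"len %.0f"%(np.ptp(t)), "z",np.percentile(pts(c)[l==i][:,2],[10,50,90]).round(0))
E
python3 - <<'E'
from h import *
for n in("top","scene"):
    c=cap(n);print(n);cups(c)
    if n=="top":
        spoons(c)
        for z,L in((16,[(254,142),(319,149),(309,221),(243,213)]),(27,[(342,159),(403,153),(412,212),(350,220)])):
            for u,v in L: print(z,(u,v),ray(c,u,v,z).round(1))
        P=pts(c)
        print(P[260,328],P[140,193],P[145,474])
        b=cv2.resize(c["frame"][100:320,140:540],None,fx=2,fy=2,interpolation=cv2.INTER_CUBIC)
        cv2.imwrite("pics/z0.png",b[:,:,::-1])
E
```

```text
top
cup px [202. 207.] area 669 xy 457.3 176.3 rad 194.7 top 53.6
cup px [457. 207.] area 228 xy 455.8 -155.1 rad 200.4 top 45.1
cup px [161. 235.] area 340 xy 480.5 405.1 rad 24.0 top 47.6
cup px [508. 236.] area 553 xy 417.8 -220.6 rad 244.9 top 50.8
spoon px [465.  67.] area 224 mid [ 940.6 -370.6] rect 949 -370 76 79 ang 1.281 len 83 z [70. 91. 98.]
spoon px [351.  86.] area 189 mid [884.6 -56.2] rect 885 -57 40 41 ang 0.483 len 42 z [18. 23. 26.]
spoon px [346. 105.] area 132 mid [831.1 -40.8] rect 831 -42 29 40 ang 2.661 len 40 z [18. 23. 27.]
spoon px [472. 147.] area 569 mid [ 716.6 -367.8] rect 717 -368 61 78 ang 2.278 len 78 z [47. 74. 77.]
spoon px [288. 172.] area 1241 mid [620.2 122.9] rect 623 126 171 191 ang -0.530 len 237 z [13. 16. 19.]
spoon px [211. 263.] area 263 mid [428.  285.1] rect 429 289 23 154 ang 2.926 len 155 z [ 4.  9. 11.]
spoon px [446. 262.] area 203 mid [ 413.3 -280.8] rect 413 -285 22 108 ang -0.203 len 109 z [ 4.  8. 11.]
16 (254, 142) [723.7 195.5  16. ]
16 (319, 149) [705.5  28.4  16. ]
16 (309, 221) [518.7  51.9  16. ]
16 (243, 213) [538.1 215.5  16. ]
27 (342, 159) [675.4 -29.8  27. ]
27 (403, 153) [ 691.9 -184.    27. ]
27 (412, 212) [ 540.2 -200.7   27. ]
27 (350, 220) [519.7 -48.6  27. ]
[424.2067882    4.68647034   4.24230872] [705.46071354 332.05549627  76.9527184 ] [ 696.56987802 -346.87581533   74.71292012]
scene
cup px [388. 173.] area 483 xy 922.5 -181.6 rad 720.2 top 52.1
cup px [234. 262.] area 213 xy 555.5 -310.2 rad 22.1 top 43.3
cup px [181. 268.] area 471 xy 912.4 -583.1 rad 483.9 top 48.2
```

View pics/z0.png

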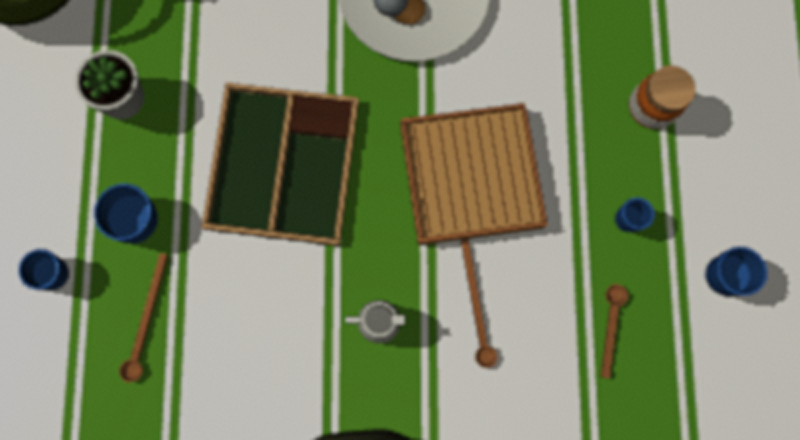

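All four cups are present, with a at left-centre, b at right, c at far left and d at centre-right. The box and tray corners fit the given sizes. I'll refine the cup positions with invalid depth dropped, and write a helper that works out moves.

```bash
cat >> h.py <<'E'
from scipy.spatial.transform import Rotation as Rn
from scipy.optimize import least_squares
def rot(s): q=s["ee_rot"]; return Rn.from_quat([q[1],q[2],q[3],q[0]]).as_matrix()
def cups(c,verbose=True):
    """rim outline: project mask's top contour on rim plane for each candidate size, circle fit"""
    hsv=cv2.cvtColor(c["frame"],cv2.COLOR_RGB2HSV); m=cv2.inRange(hsv,(100,90,25),(125,255,255))
    n,l,s,ce=cv2.connectedComponentsWithStats(m); P=pts(c)
    for i in range(1,n):
        if s[i,4]<60: continue
        p=P[l==i]; p=p[(p[:,2]>2)&(p[:,2]<400)]
        top=np.percentile(p[:,2],95); r=p[p[:,2]>top-6]
        (x,y),rad=cv2.minEnclosingCircle(r[:,:2].astype(np.float32))
        # colour outline of upper side (far side from camera): rays onto rim plane
        k=(l==i).astype(np.uint8); ct=max(cv2.findContours(k,cv2.RETR_EXTERNAL,cv2.CHAIN_APPROX_NONE)[0],key=len)[:,0,:]
        q=np.array([ray(c,a,b,top) for a,b in ct])[:,:2]
        cam=(-c["R"].T@c["t"])[:2]; e=np.array([x,y])-cam; e/=np.linalg.norm(e)
        qq=q
        for _ in range(3):
            f=least_squares(lambda v:np.hypot(qq[:,0]-v[0],qq[:,1]-v[1])-v[2],[x,y,rad],loss="soft_l1").x
            # rim side: outline away from side wall (side wall projects outward... toward camera)
            qq=q[(q-f[:2])@e>-0.2*f[2]]
        print("cup px",ce[i].round(0),"area",s[i,4],"depth xy %.1f %.1f rad %.1f top %.1f"%(x,y,rad,top),"ray",f.round(1))
def plan(x,y,z,yaw=None,s=None):
    """deltas to go; yaw = world direction of the tool's x (jaw axis), mod pi"""
    s=s or telemetry.sense(); R=rot(s); d=R.T@(np.array([x,y,z])-s["eef_pos"])/10
    out="dpos_cm %s"%d.round(2).tolist()
    yy=np.array([0,0,-1.])
    cur=np.arctan2(R[1,0],R[0,0])
    if yaw is None: yaw=cur
    for k in (-1,0,1):
        a=yaw+k*np.pi; 
        dd=(a-cur+np.pi/2)%np.pi-np.pi/2 + k*np.pi
        T0=np.array([np.cos(cur+dd),np.sin(cur+dd),0]); T=np.column_stack([T0,yy,np.cross(T0,yy)])
        w=Rn.from_matrix(R.T@T).as_rotvec()
        j=s["joints"][5]
        if abs(dd)<np.pi*1.1: out+="\n twist %s dyaw %.2f"%(w.round(3).tolist(),dd)
    print(out,"cur yaw %.3f q1 %.2f q6 %.2f"%(cur,s["joints"][0],s["joints"][5]))
E
python3 - <<'E'
from h import *
s=telemetry.sense();print(rot(s).round(3))
for n in("top","scene"):
    c=cap(n);print(n);cups(c)
    if n=="top":
        for u,v in((373,222),(379,250),(384,280)):print(ray(c,u,v,9).round(1))
plan(457,305,200,0.5)
E
```

```text
[[ 0.308 -0.     0.951]
 [-0.951  0.001  0.308]
 [-0.001 -1.     0.   ]]
top
cup px [202. 206.] area 666 depth xy 549.5 309.3 rad 34.1 top 52.7 ray [549.3 309.3  32. ]
cup px [457. 207.] area 229 depth xy 551.0 -309.7 rad 19.5 top 44.5 ray [ 551.1 -310.3   17.6]
cup px [161. 235.] area 349 depth xy 480.2 405.3 rad 24.0 top 47.2 ray [480.4 405.9  21.9]
cup px [508. 236.] area 565 depth xy 480.5 -427.2 rad 30.2 top 50.1 ray [ 481.1 -428.5   26.9]
[ 518.  -106.8    9. ]
[ 448.7 -120.     9. ]
[ 376.5 -130.4    9. ]
scene
cup px [388. 173.] area 487 depth xy 523.7 347.0 rad 87.4 top 50.0 ray [500.4 384.7  31.7]
cup px [234. 262.] area 211 depth xy 555.3 -310.7 rad 21.2 top 42.4 ray [ 556.1 -312.5   17.3]
cup px [182. 268.] area 473 depth xy 484.3 -428.2 rad 30.8 top 47.4 ray [ 485.7 -428.2   27.3]
dpos_cm [-67.45, 3.14, 52.87]
 twist [0.0, 1.384, -0.0] dyaw -1.38
 twist [-0.0, -1.758, -0.0] dyaw 1.76 cur yaw -1.258 q1 -1.48 q6 -0.22
```

```bash
python3 -c "
from h import *
plan(551,309,150,0.5)"
```

```text
dpos_cm [-64.93, 8.14, 61.94]
 twist [0.0, 1.384, -0.0] dyaw -1.38
 twist [-0.0, -1.758, -0.0] dyaw 1.76 cur yaw -1.258 q1 -1.48 q6 -0.22
```

```bash
python3 -m handwheel '[{"delta_pos":[-65,8,62],"twist":[0,-1.75,0],"jaw":1},{"delta_pos":[-65,8,62],"twist":[0,-1.75,0],"jaw":1},{"delta_pos":[-65,8,62],"twist":[0,-1.75,0],"jaw":1},{"delta_pos":[-65,8,62],"twist":[0,-1.75,0],"jaw":1},{"delta_pos":[-65,8,62],"twist":[0,-1.75,0],"jaw":1},{"delta_pos":[-65,8,62],"twist":[0,-1.75,0],"jaw":1},{"delta_pos":[-65,8,62],"twist":[0,-1.75,0],"jaw":1},{"delta_pos":[-65,8,62],"twist":[0,-1.75,0],"jaw":1},{"delta_pos":[-65,8,62],"twist":[0,-1.75,0],"jaw":1},{"delta_pos":[-65,8,62],"twist":[0,-1.75,0],"jaw":1}]' 40; python3 -c "
from h import *
plan(551,309,150,0.5)"
```

```text
time_s: 1.13
eef_pos: [342.0, -123.8, 194.4]
ee_rot: [-0.707, 0.707, -0.001, 0.001]
force: [0.7, -1.6, -0.3]
grip_width: 1.001
dpos_cm [20.79, 4.44, 43.33]
 twist [-0.001, 2.639, 0.001] dyaw -2.64
 twist [0.001, -0.502, 0.001] dyaw 0.50 cur yaw -0.002 q1 -0.67 q6 -0.67
```

```bash
python3 -m handwheel '[{"delta_pos":[20.8,4.4,43.3],"twist":[0,-0.5,0],"jaw":1},{"delta_pos":[20.8,4.4,43.3],"twist":[0,-0.5,0],"jaw":1},{"delta_pos":[20.8,4.4,43.3],"twist":[0,-0.5,0],"jaw":1},{"delta_pos":[20.8,4.4,43.3],"twist":[0,-0.5,0],"jaw":1},{"delta_pos":[20.8,4.4,43.3],"twist":[0,-0.5,0],"jaw":1},{"delta_pos":[20.8,4.4,43.3],"twist":[0,-0.5,0],"jaw":1},{"delta_pos":[20.8,4.4,43.3],"twist":[0,-0.5,0],"jaw":1},{"delta_pos":[20.8,4.4,43.3],"twist":[0,-0.5,0],"jaw":1},{"delta_pos":[20.8,4.4,43.3],"twist":[0,-0.5,0],"jaw":1},{"delta_pos":[20.8,4.4,43.3],"twist":[0,-0.5,0],"jaw":1}]' 40; python3 - <<'E'
from h import *
c=cap("scene");save(c,"s1.png");cups(c);plan(551,309,25,0.5)
E
```

```text
time_s: 1.97
eef_pos: [524.7, 249.2, 156.0]
ee_rot: [-0.686, 0.686, 0.172, -0.172]
force: [-0.4, -1.0, 0.7]
grip_width: 0.999
cup px [388. 173.] area 485 depth xy 521.8 334.9 rad 76.4 top 50.0 ray [503.4 379.1  37. ]
cup px [234. 262.] area 211 depth xy 554.8 -312.3 rad 20.4 top 42.1 ray [ 556.2 -312.4   17.3]
cup px [182. 268.] area 472 depth xy 484.0 -429.5 rad 31.7 top 46.8 ray [ 485.1 -428.    27.3]
dpos_cm [4.78, 12.95, 3.62]
 twist [-0.001, 3.137, -0.003] dyaw -3.14
 twist [-0.002, -0.005, 0.001] dyaw 0.00
 twist [-0.001, 3.137, -0.003] dyaw 3.15 cur yaw 0.495 q1 0.25 q6 -0.25
```

View pics/s1.png

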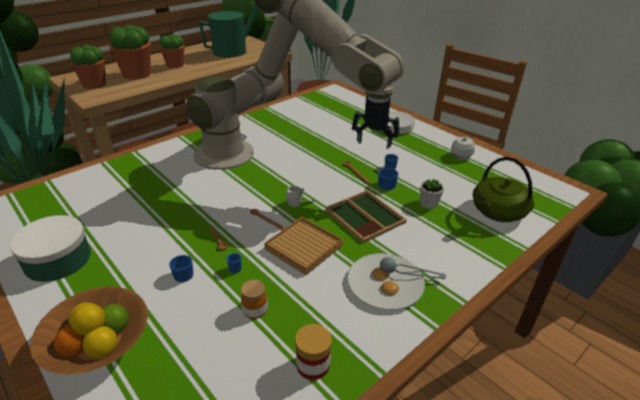

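The scene view shows the gripper over the left side, and the area near the base that the arm had hidden holds no fourth spoon. I descend on cup_a.

```bash
python3 -m handwheel '[{"delta_pos":[4.8,0.5,3.6],"twist":[0,0,0],"jaw":1},{"delta_pos":[4.8,0.5,3.6],"twist":[0,0,0],"jaw":1},{"delta_pos":[4.8,0.5,3.6],"twist":[0,0,0],"jaw":1},{"delta_pos":[4.8,4,3.6],"twist":[0,0,0],"jaw":1},{"delta_pos":[4.8,7,3.6],"twist":[0,0,0],"jaw":1},{"delta_pos":[4.8,10,3.6],"twist":[0,0,0],"jaw":1},{"delta_pos":[4.8,12.5,3.6],"twist":[0,0,0],"jaw":1},{"delta_pos":[4.8,13.5,3.6],"twist":[0,0,0],"jaw":1},{"delta_pos":[4.8,13.5,3.6],"twist":[0,0,0],"jaw":1},{"delta_pos":[4.8,13.5,3.6],"twist":[0,0,0],"jaw":1}]' 40; python3 - <<'E'
from h import *
c=cap("scene");save(c,"s2.png");cv2.imwrite("pics/s2z.png",cv2.resize(c["frame"][60:240,300:500],None,fx=4,fy=3.3)[:,:,::-1]);plan(551,309,20,0.5)
E
```

```text
time_s: 2.85
eef_pos: [550.1, 301.2, 22.4]
ee_rot: [0.686, -0.686, -0.172, 0.172]
force: [0.3, -0.3, -0.5]
grip_width: 0.999
dpos_cm [0.4, 0.31, 0.65]
 twist [-0.004, 3.133, 0.001] dyaw -3.13
 twist [0.0, -0.008, 0.003] dyaw 0.01
 twist [-0.004, 3.133, 0.001] dyaw 3.15 cur yaw 0.492 q1 0.31 q6 -0.18
```

View pics/s2z.png

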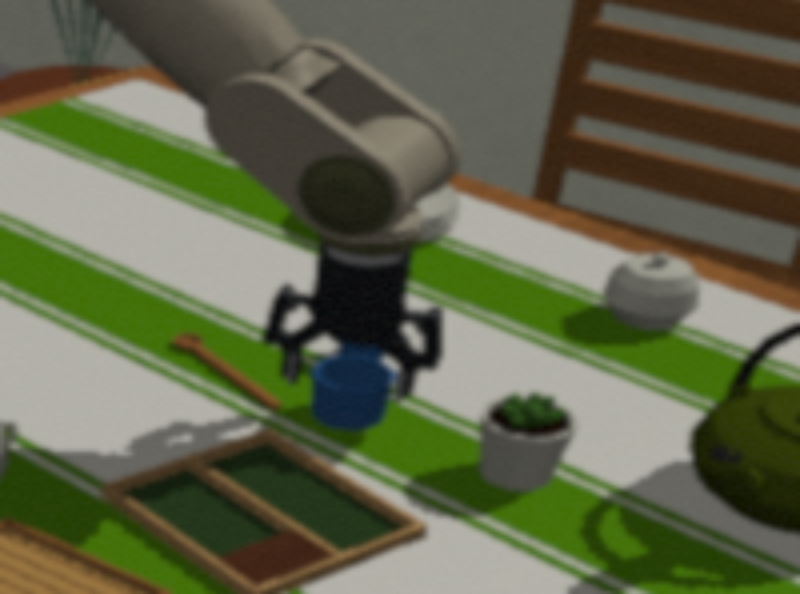

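The fingers straddle cup_a, with their tips just below its rim. I centre and close.

```bash
python3 -m handwheel '[{"delta_pos":[0.4,0.5,0.65],"twist":[0,0,0],"jaw":1},{"delta_pos":[0.4,0.5,0.65],"twist":[0,0,0],"jaw":1},{"delta_pos":[0.4,0.5,0.65],"twist":[0,0,0],"jaw":1},{"delta_pos":[0.4,0.5,0.65],"twist":[0,0,0],"jaw":0.5},{"delta_pos":[0.4,0.5,0.65],"twist":[0,0,0],"jaw":0.5},{"delta_pos":[0.4,0.5,0.65],"twist":[0,0,0],"jaw":0.5},{"delta_pos":[0.4,0.5,0.65],"twist":[0,0,0],"jaw":0.5},{"delta_pos":[0.4,0.5,0.65],"twist":[0,0,0],"jaw":0.5},{"delta_pos":[0.4,0.5,0.65],"twist":[0,0,0],"jaw":0.5},{"delta_pos":[0.4,0.5,0.65],"twist":[0,0,0],"jaw":0.5}]' 40; python3 -c "
from h import *
plan(551,309,150,0.5)"
```

```text
time_s: 3.73
eef_pos: [550.3, 309.1, 17.2]
ee_rot: [0.686, -0.686, -0.173, 0.172]
force: [-2.1, -0.3, 6.2]
grip_width: 0.787
dpos_cm [0.07, -13.28, -0.04]
 twist [-0.001, 3.134, 0.0] dyaw -3.13
 twist [0.0, -0.008, 0.001] dyaw 0.01
 twist [-0.001, 3.134, 0.0] dyaw 3.15 cur yaw 0.492 q1 0.33 q6 -0.17
```

```bash
python3 -m handwheel '[{"delta_pos":[0,-2,0],"twist":[0,0,0],"jaw":0.5},{"delta_pos":[0,-4,0],"twist":[0,0,0],"jaw":0.5},{"delta_pos":[0,-6,0],"twist":[0,0,0],"jaw":0.5},{"delta_pos":[0,-8,0],"twist":[0,0,0],"jaw":0.5},{"delta_pos":[0,-9,0],"twist":[0,0,0],"jaw":0.5},{"delta_pos":[0,-9,0],"twist":[0,0,0],"jaw":0.5},{"delta_pos":[0,-9,0],"twist":[0,0,0],"jaw":0.5},{"delta_pos":[0,-9,0],"twist":[0,0,0],"jaw":0.5},{"delta_pos":[0,-9,0],"twist":[0,0,0],"jaw":0.5},{"delta_pos":[0,-9,0],"twist":[0,0,0],"jaw":0.5}]' 40; python3 -c "
from h import *
plan(607,-116,107,0.1)"
```

```text
time_s: 4.57
eef_pos: [549.7, 308.8, 105.2]
ee_rot: [-0.686, 0.686, 0.172, -0.173]
force: [-0.0, 0.1, -0.7]
grip_width: 0.791
dpos_cm [-15.01, -0.17, -40.15]
 twist [0.0, 0.392, -0.002] dyaw -0.39
 twist [-0.003, -2.75, -0.0] dyaw 2.75 cur yaw 0.492 q1 0.33 q6 -0.17
```

```bash
python3 -m handwheel '[{"delta_pos":[-1,0,-2.7],"twist":[0,0.03,0],"jaw":0.5},{"delta_pos":[-2.5,0,-6.7],"twist":[0,0.08,0],"jaw":0.5},{"delta_pos":[-4,0,-10.7],"twist":[0,0.12,0],"jaw":0.5},{"delta_pos":[-5.5,0,-14.7],"twist":[0,0.16,0],"jaw":0.5},{"delta_pos":[-7,0,-18.7],"twist":[0,0.2,0],"jaw":0.5},{"delta_pos":[-8.5,0,-22.7],"twist":[0,0.24,0],"jaw":0.5},{"delta_pos":[-10,0,-26.7],"twist":[0,0.28,0],"jaw":0.5},{"delta_pos":[-11.5,0,-30.7],"twist":[0,0.32,0],"jaw":0.5},{"delta_pos":[-13,0,-34.7],"twist":[0,0.36,0],"jaw":0.5},{"delta_pos":[-14.4,0,-38.4],"twist":[0,0.39,0],"jaw":0.5}]' 40; python3 - <<'E'
from h import *
plan(607,-116,107,0.1)
E
```

```text
time_s: 5.4
eef_pos: [603.5, -93.3, 105.9]
ee_rot: [0.706, -0.706, -0.035, 0.036]
force: [0.6, -0.2, -1.6]
grip_width: 0.788
dpos_cm [0.12, -0.11, -2.29]
 twist [0.001, 3.141, -0.001] dyaw -3.14
 twist [-0.0, -0.0, -0.001] dyaw 0.00
 twist [0.001, 3.141, -0.001] dyaw 3.14 cur yaw 0.100 q1 -0.35 q6 -0.44
```

```bash
python3 -m handwheel '[{"delta_pos":[0.1,0,-1.5],"twist":[0,0,0],"jaw":0.5},{"delta_pos":[0.1,0,-2.2],"twist":[0,0,0],"jaw":0.5},{"delta_pos":[0.1,1,-2.2],"twist":[0,0,0],"jaw":0.5},{"delta_pos":[0.1,2.5,-2.2],"twist":[0,0,0],"jaw":0.5},{"delta_pos":[0.1,4,-2.2],"twist":[0,0,0],"jaw":0.5},{"delta_pos":[0.1,5.3,-2.2],"twist":[0,0,0],"jaw":0.5},{"delta_pos":[0.1,6.2,-2.2],"twist":[0,0,0],"jaw":0.5},{"delta_pos":[0.1,6.6,-2.2],"twist":[0,0,0],"jaw":0.5},{"delta_pos":[0.1,6.7,-2.2],"twist":[0,0,0],"jaw":0.5},{"delta_pos":[0.1,6.7,-2.2],"twist":[0,0,0],"jaw":0.5}]' 40; python3 - <<'E'
from h import *
c=cap("scene");cv2.imwrite("pics/s3.png",cv2.resize(c["frame"][140:300,180:400],None,fx=3.6,fy=3.6)[:,:,::-1])
E
```

```text
time_s: 6.23
eef_pos: [607.1, -112.4, 39.4]
ee_rot: [0.706, -0.706, -0.036, 0.036]
force: [-0.6, 0.1, -0.7]
grip_width: 0.792
```

View pics/s3.png

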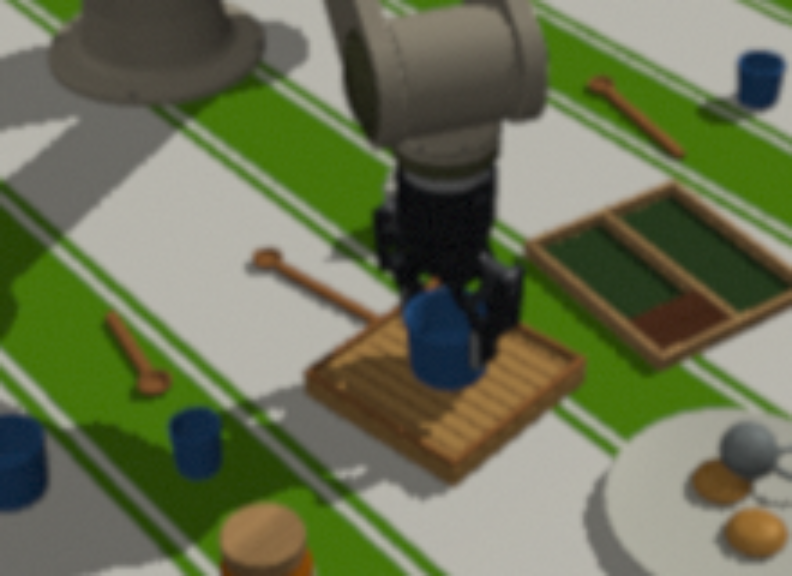

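Cup_a is held upright over the middle of the tray, near (447,345) in this crop. I lower it the last few millimetres and release.

```bash
python3 -m handwheel '[{"delta_pos":[0,0.15,-0.2],"twist":[0,0,0],"jaw":0.5},{"delta_pos":[0,0.25,-0.2],"twist":[0,0,0],"jaw":0.5},{"delta_pos":[0,0.25,-0.2],"twist":[0,0,0],"jaw":0.5},{"delta_pos":[0,0.25,-0.2],"twist":[0,0,0],"jaw":0.9},{"delta_pos":[0,0.25,-0.2],"twist":[0,0,0],"jaw":1},{"delta_pos":[0,0.25,-0.2],"twist":[0,0,0],"jaw":1},{"delta_pos":[0,-1.5,-0.2],"twist":[0,0,0],"jaw":1},{"delta_pos":[0,-4,-0.2],"twist":[0,0,0],"jaw":1},{"delta_pos":[0,-7,-0.2],"twist":[0,0,0],"jaw":1},{"delta_pos":[0,-10,-0.2],"twist":[0,0,0],"jaw":1}]' 40; python3 - <<'E'
from h import *
plan(482,-428,140,-0.7)
E
```

```text
time_s: 7.12
eef_pos: [606.9, -114.9, 140.4]
ee_rot: [0.706, -0.706, -0.036, 0.036]
force: [0.6, -1.1, 0.2]
grip_width: 0.999
dpos_cm [-15.61, 0.03, -29.88]
 twist [-0.0, 0.802, -0.001] dyaw -0.80
 twist [-0.001, -2.34, 0.0] dyaw 2.34 cur yaw 0.102 q1 -0.38 q6 -0.48
```

```bash
python3 -m handwheel '[{"delta_pos":[-2,0,-3.8],"twist":[0,0.1,0],"jaw":1},{"delta_pos":[-4,0,-7.6],"twist":[0,0.2,0],"jaw":1},{"delta_pos":[-6,0,-11.4],"twist":[0,0.3,0],"jaw":1},{"delta_pos":[-8,0,-15.2],"twist":[0,0.4,0],"jaw":1},{"delta_pos":[-10,0,-19],"twist":[0,0.5,0],"jaw":1},{"delta_pos":[-12,0,-22.8],"twist":[0,0.6,0],"jaw":1},{"delta_pos":[-14,0,-26.6],"twist":[0,0.7,0],"jaw":1},{"delta_pos":[-15.5,0,-29.9],"twist":[0,0.8,0],"jaw":1},{"delta_pos":[-15.5,0,-29.9],"twist":[0,0.8,0],"jaw":1},{"delta_pos":[-15.5,0,-29.9],"twist":[0,0.8,0],"jaw":1}]' 40; python3 - <<'E'
from h import *
for n in("scene","top"):
    c=cap(n);cups(c);save(c,n+"4.png")
plan(483,-428,31,-0.7)
E
```

```text
time_s: 7.95
eef_pos: [482.1, -430.3, 139.0]
ee_rot: [0.664, -0.664, 0.243, -0.243]
force: [0.1, 0.1, 0.4]
grip_width: 0.999
cup px [391. 162.] area 150 depth xy 486.9 404.6 rad 26.4 top 45.0 ray [486.1 402.9  19.9]
cup px [303. 234.] area 536 depth xy 611.0 -112.5 rad 36.6 top 70.7 ray [ 610.3 -113.9   32.5]
cup px [234. 262.] area 213 depth xy 553.7 -311.0 rad 21.4 top 41.6 ray [ 555.4 -312.1   17.3]
cup px [181. 268.] area 473 depth xy 485.1 -426.8 rad 30.8 top 47.1 ray [ 485.4 -428.1   27.3]
cup px [378. 182.] area 650 depth xy 606.4 -113.2 rad 33.8 top 73.0 ray [ 606.3 -113.5   32.3]
cup px [457. 207.] area 227 depth xy 550.6 -310.1 rad 19.6 top 44.4 ray [ 551.1 -310.4   17.6]
cup px [161. 235.] area 353 depth xy 480.3 405.9 rad 24.5 top 46.6 ray [480.5 406.2  21.9]
cup px [508. 236.] area 532 depth xy 481.9 -427.3 rad 30.1 top 49.8 ray [ 482.9 -428.5   25.5]
dpos_cm [-0.02, 10.82, -0.08]
 twist [-0.001, -3.139, 0.001] dyaw -3.14
 twist [-0.0, 0.003, -0.0] dyaw -0.00
 twist [-0.001, -3.139, 0.001] dyaw 3.14 cur yaw -0.697 q1 -0.91 q6 -0.21
```

View pics/top4.png

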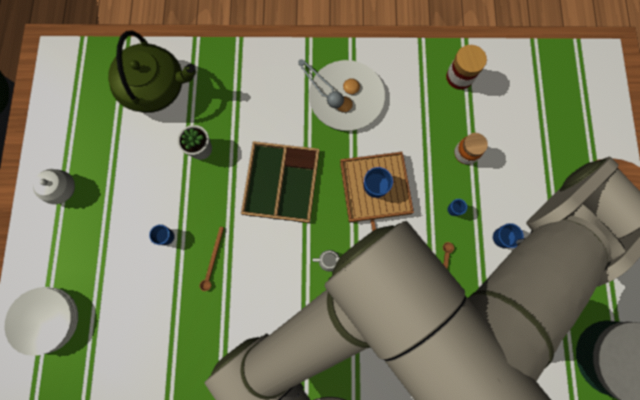

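Cup_a stands at about (607,-114) on the tray (px (378,182) in the top view), with its rim at 72 mm as it must be. I take cup_b by the rim only, so the tips stay clear of cup_a when nesting.

```bash
python3 -m handwheel '[{"delta_pos":[0,2.5,0],"twist":[0,0,0],"jaw":1},{"delta_pos":[0,5,0],"twist":[0,0,0],"jaw":1},{"delta_pos":[0,7.5,0.1],"twist":[0,0,0],"jaw":1},{"delta_pos":[0,9.5,0.1],"twist":[0,0,0],"jaw":1},{"delta_pos":[0,10.5,0.1],"twist":[0,0,0],"jaw":1},{"delta_pos":[0,10.6,0.1],"twist":[0,0,0],"jaw":1},{"delta_pos":[0,10.6,0.1],"twist":[0,0,0],"jaw":0.8},{"delta_pos":[0,10.6,0.1],"twist":[0,0,0],"jaw":0.5},{"delta_pos":[0,10.6,0.1],"twist":[0,0,0],"jaw":0.5},{"delta_pos":[0,10.6,0.1],"twist":[0,0,0],"jaw":0.5}]' 40; python3 - <<'E'
from h import *
c=cap("scene");cv2.imwrite("pics/s5.png",cv2.resize(c["frame"][180:320,100:300],None,fx=4,fy=4)[:,:,::-1])
E
```

```text
time_s: 8.88
eef_pos: [484.9, -427.9, 35.8]
ee_rot: [-0.664, 0.665, -0.241, 0.243]
force: [-0.2, 1.8, 7.0]
grip_width: 0.678
```

View pics/s5.png

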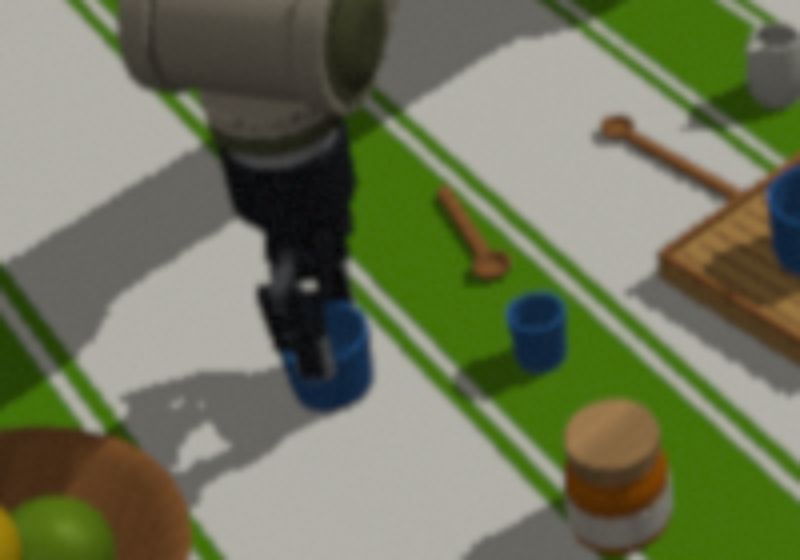

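The near finger covers the top part of cup_b's side (crop (315,378)), and it is gripped. I lift it and measure it in the hand.

```bash
python3 -m handwheel '[{"delta_pos":[0,-2,0],"twist":[0,0,0],"jaw":0.5},{"delta_pos":[0,-4,0],"twist":[0,0,0],"jaw":0.5},{"delta_pos":[0,-6,0],"twist":[0,0,0],"jaw":0.5},{"delta_pos":[0,-8,0],"twist":[0,0,0],"jaw":0.5},{"delta_pos":[0,-10,0],"twist":[0,0,0],"jaw":0.5},{"delta_pos":[0,-11.5,0],"twist":[0,0,0],"jaw":0.5},{"delta_pos":[0,-12.5,0],"twist":[0,0,0],"jaw":0.5},{"delta_pos":[0,-12.5,0],"twist":[0,0,0],"jaw":0.5},{"delta_pos":[0,-12.5,0],"twist":[0,0,0],"jaw":0.5},{"delta_pos":[0,-12.5,0],"twist":[0,0,0],"jaw":0.5}]' 40; python3 - <<'E'
from h import *
plan(607,-114,160,-0.7)
E
```

```text
time_s: 9.77
eef_pos: [483.8, -427.2, 157.3]
ee_rot: [0.665, -0.664, 0.242, -0.241]
force: [0.4, -0.5, -1.2]
grip_width: 0.675
dpos_cm [-10.69, -0.24, 31.91]
 twist [-0.003, -3.14, 0.001] dyaw -3.14
 twist [-0.0, 0.002, -0.002] dyaw -0.00
 twist [-0.003, -3.14, 0.001] dyaw 3.14 cur yaw -0.698 q1 -0.90 q6 -0.21
```

```bash
python3 -m handwheel '[{"delta_pos":[-1,0,3],"twist":[0,0,0],"jaw":0.5},{"delta_pos":[-2.3,0,7],"twist":[0,0,0],"jaw":0.5},{"delta_pos":[-3.6,0,11],"twist":[0,0,0],"jaw":0.5},{"delta_pos":[-5,0,15],"twist":[0,0,0],"jaw":0.5},{"delta_pos":[-6.3,0,19],"twist":[0,0,0],"jaw":0.5},{"delta_pos":[-7.6,0,23],"twist":[0,0,0],"jaw":0.5},{"delta_pos":[-9,0.5,27],"twist":[0,0,0],"jaw":0.5},{"delta_pos":[-10,1.5,30],"twist":[0,0,0],"jaw":0.5},{"delta_pos":[-10.7,2.5,31.9],"twist":[0,0,0],"jaw":0.5},{"delta_pos":[-10.7,2.5,31.9],"twist":[0,0,0],"jaw":0.5}]' 40; python3 - <<'E'
from h import *
c=cap("scene");cups(c);cv2.imwrite("pics/s6.png",cv2.resize(c["frame"][140:280,220:400],None,fx=4,fy=4)[:,:,::-1])
c=cap("top");cups(c);cv2.imwrite("pics/t6.png",cv2.resize(c["frame"][100:240,290:470],None,fx=4,fy=4)[:,:,::-1])
plan(607,-114,130,-0.7)
E
```

```text
time_s: 10.6
eef_pos: [606.8, -109.7, 130.1]
ee_rot: [0.665, -0.665, 0.242, -0.238]
force: [0.1, -0.2, -1.6]
grip_width: 0.672
cup px [391. 162.] area 149 depth xy 484.4 403.7 rad 27.0 top 44.4 ray [485.5 403.7  19.9]
cup px [303. 228.] area 763 depth xy 621.2 -121.4 rad 48.1 top 140.1 ray [ 607.3 -112.6   26.7]
cup px [234. 263.] area 209 depth xy 555.5 -312.0 rad 20.2 top 41.3 ray [ 555.2 -310.5   16. ]
cup px [457. 207.] area 213 depth xy 551.5 -309.6 rad 19.3 top 44.6 ray [ 552.1 -309.7   16.7]
cup px [161. 235.] area 356 depth xy 480.6 406.0 rad 24.0 top 46.8 ray [480.4 406.   21.9]
dpos_cm [0.03, 0.21, 0.0]
 twist [-0.003, -3.138, -0.002] dyaw -3.14
 twist [0.001, 0.003, -0.002] dyaw -0.00
 twist [-0.003, -3.138, -0.002] dyaw 3.14 cur yaw -0.697 q1 -0.37 q6 0.32
```

View pics/s6.png

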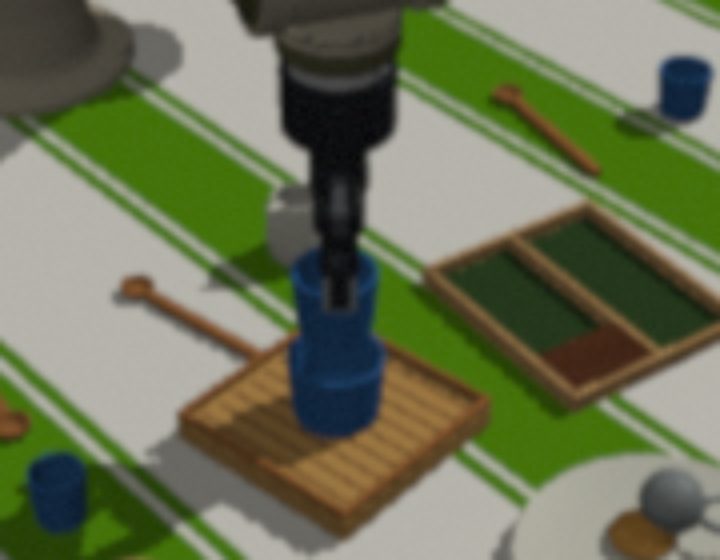

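View pics/t6.png

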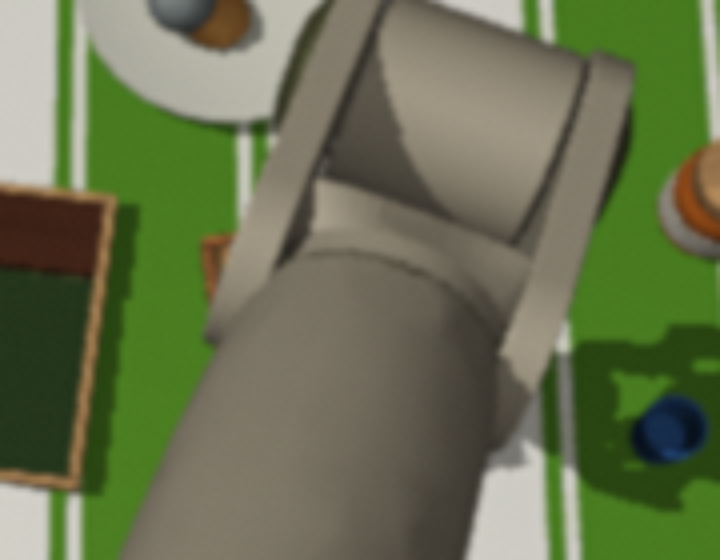

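In the scene view the held cup_b (crop (335,290)) is above cup_a (crop (338,380)). The jaw axis points along the line of sight, so the sideways error can be read straight from the columns.

```bash
cat >> h.py <<'E'
def lateral(c,box,pA):
    """row-wise blue edges within box(u0,v0,u1,v1); gives camera-X of mid at point pA's depth"""
    u0,v0,u1,v1=box
    hsv=cv2.cvtColor(c["frame"],cv2.COLOR_RGB2HSV); m=cv2.inRange(hsv,(100,80,20),(125,255,255))
    Z=(c["R"]@np.array(pA)+c["t"])[2]
    for v in range(v0,v1):
        u=np.where(m[v,u0:u1])[0]
        if len(u): a,b=u.min()+u0,u.max()+u0; print(v,a,b,"width %.1f"%((b-a+1)*Z/c["fx"]),"X mid %.1f"%(((a+b)/2-c["cx"])/c["fx"]*Z))
E
python3 - <<'E'
from h import *
c=cap("scene"); s=telemetry.sense(); p=s["eef_pos"]
lateral(c,(280,200,330,255),[607,-112,100])
print("tool X",(c["R"]@p+c["t"])[0],"nominal a",(c["R"]@np.array([607,-114,60])+c["t"])[0],p)
E
```

```text
202 297 299 width 8.3 X mid -58.7
203 295 308 width 38.6 X mid -49.1
204 293 309 width 46.8 X mid -50.5
205 293 311 width 52.4 X mid -47.7
206 292 311 width 55.1 X mid -49.1
207 292 311 width 55.1 X mid -49.1
208 292 312 width 57.9 X mid -47.7
209 292 312 width 57.9 X mid -47.7
210 292 312 width 57.9 X mid -47.7
211 293 311 width 52.4 X mid -47.7
212 293 311 width 52.4 X mid -47.7
213 293 311 width 52.4 X mid -47.7
214 293 311 width 52.4 X mid -47.7
215 294 311 width 49.6 X mid -46.3
216 293 311 width 52.4 X mid -47.7
217 294 311 width 49.6 X mid -46.3
218 294 311 width 49.6 X mid -46.3
219 294 310 width 46.8 X mid -47.7
220 294 310 width 46.8 X mid -47.7
221 294 310 width 46.8 X mid -47.7
222 295 310 width 44.1 X mid -46.3
223 295 312 width 49.6 X mid -43.6
224 294 313 width 55.1 X mid -43.6
225 294 314 width 57.9 X mid -42.2
226 293 314 width 60.6 X mid -43.6
227 293 315 width 63.4 X mid -42.2
228 293 315 width 63.4 X mid -42.2
229 293 315 width 63.4 X mid -42.2
230 293 315 width 63.4 X mid -42.2
231 293 315 width 63.4 X mid -42.2
232 293 314 width 60.6 X mid -43.6
233 293 314 width 60.6 X mid -43.6
234 293 314 width 60.6 X mid -43.6
235 293 314 width 60.6 X mid -43.6
236 293 314 width 60.6 X mid -43.6
237 294 314 width 57.9 X mid -42.2
238 294 314 width 57.9 X mid -42.2
239 294 314 width 57.9 X mid -42.2
240 293 313 width 57.9 X mid -45.0
241 294 313 width 55.1 X mid -43.6
242 294 313 width 55.1 X mid -43.6
243 294 313 width 55.1 X mid -43.6
244 295 312 width 49.6 X mid -43.6
245 295 311 width 46.8 X mid -45.0
246 296 310 width 41.3 X mid -45.0
247 297 308 width 33.1 X mid -46.3
248 300 306 width 19.3 X mid -45.0
tool X -46.184042262042965 nominal a -46.52373436699531 [ 606.82130065 -114.79761944  132.77552384]
```

```bash
python3 -m handwheel '[{"delta_pos":[0,0,0.3],"twist":[0,0,0],"jaw":0.5},{"delta_pos":[0,0.5,0.3],"twist":[0,0,0],"jaw":0.5},{"delta_pos":[0,1.2,0.3],"twist":[0,0,0],"jaw":0.5},{"delta_pos":[0,1.8,0.3],"twist":[0,0,0],"jaw":0.5},{"delta_pos":[0,2.4,0.3],"twist":[0,0,0],"jaw":0.5},{"delta_pos":[0,3,0.3],"twist":[0,0,0],"jaw":0.5},{"delta_pos":[0,3.6,0.3],"twist":[0,0,0],"jaw":0.5},{"delta_pos":[0,4.2,0.3],"twist":[0,0,0],"jaw":0.5},{"delta_pos":[0,4.4,0.3],"twist":[0,0,0],"jaw":0.5},{"delta_pos":[0,4.4,0.3],"twist":[0,0,0],"jaw":0.5}]' 40; python3 - <<'E'
from h import *
c=cap("scene");cv2.imwrite("pics/s7.png",cv2.resize(c["frame"][140:280,220:400],None,fx=4,fy=4)[:,:,::-1])
s=telemetry.sense();print(s["eef_pos"],s["force"])
E
```

```text
time_s: 11.58
eef_pos: [608.8, -111.9, 88.6]
ee_rot: [0.664, -0.664, 0.242, -0.241]
force: [-0.2, -0.4, -1.0]
grip_width: 0.681
[ 609.02116399 -111.99664356   89.14634521] [-0.42275722 -0.83833123 -1.46404006]
```

View pics/s7.png

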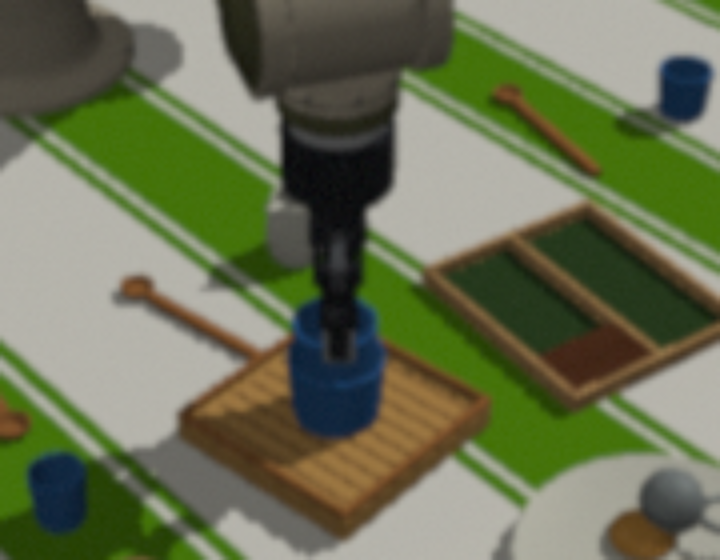

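Cup_b has entered cup_a without touching. I lower it gently.

```bash
python3 -m handwheel '[{"delta_pos":[0,0.2,0],"twist":[0,0,0],"jaw":0.5},{"delta_pos":[0,0.4,0],"twist":[0,0,0],"jaw":0.5},{"delta_pos":[0,0.6,0],"twist":[0,0,0],"jaw":0.5},{"delta_pos":[0,0.8,0],"twist":[0,0,0],"jaw":0.5},{"delta_pos":[0,1,0],"twist":[0,0,0],"jaw":0.5},{"delta_pos":[0,1.15,0],"twist":[0,0,0],"jaw":0.5},{"delta_pos":[0,1.3,0],"twist":[0,0,0],"jaw":0.5},{"delta_pos":[0,1.4,0],"twist":[0,0,0],"jaw":0.5},{"delta_pos":[0,1.5,0],"twist":[0,0,0],"jaw":0.5},{"delta_pos":[0,1.5,0],"twist":[0,0,0],"jaw":0.5}]' 40; python3 - <<'E'
from h import *
c=cap("scene");cv2.imwrite("pics/s8.png",cv2.resize(c["frame"][140:280,220:400],None,fx=4,fy=4)[:,:,::-1])
s=telemetry.sense();print(s["eef_pos"],s["force"])
E
```

```text
time_s: 12.47
eef_pos: [609.0, -112.0, 74.1]
ee_rot: [-0.664, 0.664, -0.242, 0.242]
force: [0.0, -0.4, -0.8]
grip_width: 0.676
[ 609.01455824 -112.0459708    74.23890594] [ 0.32310699 -0.63968259 -1.19378039]
```

View pics/s8.png

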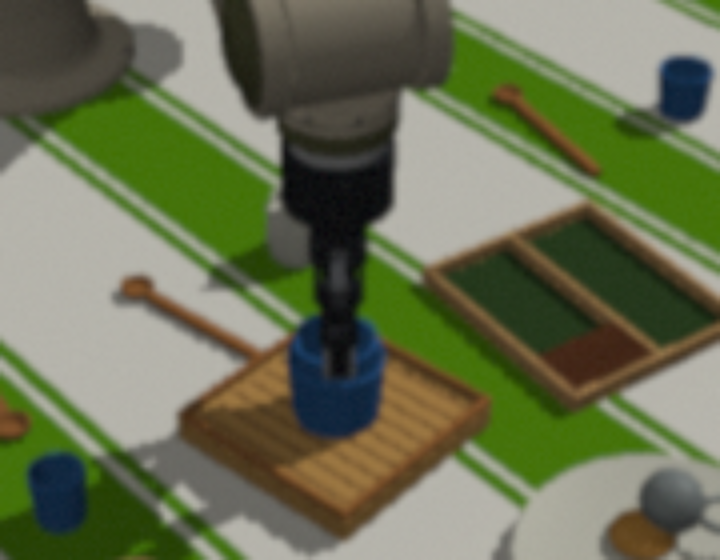

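```bash
python3 -m handwheel '[{"delta_pos":[0,0.05,0],"twist":[0,0,0],"jaw":0.5},{"delta_pos":[0,0.1,0],"twist":[0,0,0],"jaw":0.5},{"delta_pos":[0,0.15,0],"twist":[0,0,0],"jaw":0.5},{"delta_pos":[0,0.2,0],"twist":[0,0,0],"jaw":0.5},{"delta_pos":[0,0.25,0],"twist":[0,0,0],"jaw":0.5},{"delta_pos":[0,0.3,0],"twist":[0,0,0],"jaw":0.5},{"delta_pos":[0,0.35,0],"twist":[0,0,0],"jaw":0.5},{"delta_pos":[0,0.4,0],"twist":[0,0,0],"jaw":0.5},{"delta_pos":[0,0.4,0],"twist":[0,0,0],"jaw":0.5},{"delta_pos":[0,0.4,0],"twist":[0,0,0],"jaw":0.5}]' 40
```

```text
time_s: 13.35
eef_pos: [609.0, -112.0, 70.3]
ee_rot: [-0.664, 0.664, -0.242, 0.242]
force: [-1.2, 0.0, -2.0]
grip_width: 0.676
```

```bash
python3 -m handwheel '[{"delta_pos":[0,0.1,0],"twist":[0,0,0],"jaw":0.5},{"delta_pos":[0,0.1,0],"twist":[0,0,0],"jaw":0.85},{"delta_pos":[0,0.1,0],"twist":[0,0,0],"jaw":0.85},{"delta_pos":[0,0.1,0],"twist":[0,0,0],"jaw":0.85},{"delta_pos":[0,-0.5,0],"twist":[0,0,0],"jaw":0.9},{"delta_pos":[0,-1.5,0],"twist":[0,0,0],"jaw":1},{"delta_pos":[0,-3,0],"twist":[0,0,0],"jaw":1},{"delta_pos":[0,-5,0],"twist":[0,0,0],"jaw":1},{"delta_pos":[0,-7,0],"twist":[0,0,0],"jaw":1},{"delta_pos":[0,-9,0],"twist":[0,0,0],"jaw":1}]' 40; python3 - <<'E'
from h import *
c=cap("scene");cups(c);cv2.imwrite("pics/s9.png",cv2.resize(c["frame"][140:280,220:400],None,fx=4,fy=4)[:,:,::-1])
plan(481.5,406,160,-0.7)
E
```

```text
time_s: 14.18
eef_pos: [609.1, -112.1, 162.5]
ee_rot: [-0.664, 0.664, -0.241, 0.242]
force: [0.3, 0.9, -0.5]
grip_width: 0.999
cup px [391. 162.] area 148 depth xy 483.6 404.5 rad 25.8 top 44.4 ray [485.6 403.6  19.9]
cup px [304. 234.] area 551 depth xy 610.8 -113.8 rad 31.3 top 80.3 ray [ 613.4 -116.3   30. ]
cup px [234. 262.] area 208 depth xy 555.1 -310.6 rad 20.0 top 41.8 ray [ 555.5 -310.6   16. ]
dpos_cm [-43.22, 0.45, 31.44]
 twist [0.012, -3.139, 0.004] dyaw -3.14
 twist [-0.003, 0.002, 0.008] dyaw -0.00
 twist [0.012, -3.139, 0.004] dyaw 3.14 cur yaw -0.698 q1 -0.37 q6 0.33
```

View pics/s9.png

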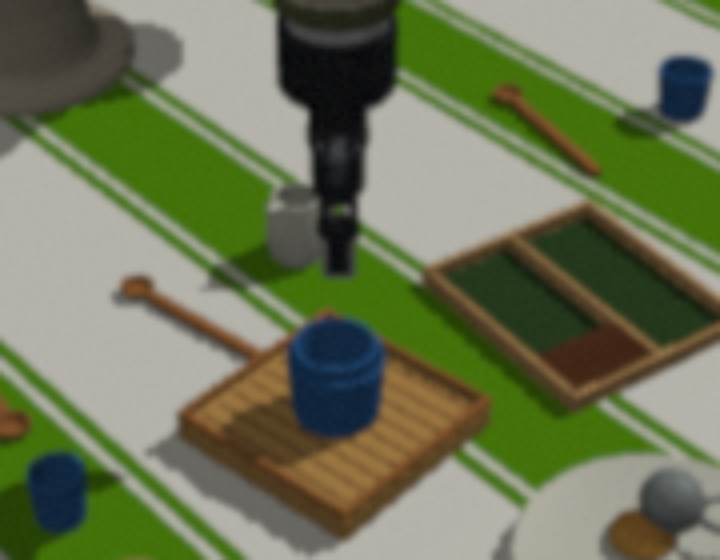

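Cup_b sits inside cup_a with its rim proud (crop (337,345)). On to cup_c with the same yaw.

```bash
python3 -m handwheel '[{"delta_pos":[-3,0.2,2.2],"twist":[0,0,0],"jaw":1},{"delta_pos":[-7,0.2,5],"twist":[0,0,0],"jaw":1},{"delta_pos":[-11,0.2,8],"twist":[0,0,0],"jaw":1},{"delta_pos":[-15,0.2,11],"twist":[0,0,0],"jaw":1},{"delta_pos":[-19,0.2,14],"twist":[0,0,0],"jaw":1},{"delta_pos":[-23,0.2,17],"twist":[0,0,0],"jaw":1},{"delta_pos":[-27,0.2,20],"twist":[0,0,0],"jaw":1},{"delta_pos":[-31,0.2,22.5],"twist":[0,0,0],"jaw":1},{"delta_pos":[-35,0.2,25.5],"twist":[0,0,0],"jaw":1},{"delta_pos":[-39,0.2,28.4],"twist":[0,0,0],"jaw":1}]' 40; python3 - <<'E'
from h import *
plan(481.5,406,140,-0.7)
E
```

```text
time_s: 15.07
eef_pos: [509.4, 290.0, 159.6]
ee_rot: [0.665, -0.664, 0.241, -0.242]
force: [0.8, 0.7, -0.6]
grip_width: 0.998
dpos_cm [-9.59, 1.96, 7.09]
 twist [0.001, -3.14, 0.002] dyaw -3.14
 twist [-0.001, 0.002, 0.001] dyaw -0.00
 twist [0.001, -3.14, 0.002] dyaw 3.14 cur yaw -0.698 q1 0.32 q6 1.02
```

```bash
python3 -m handwheel '[{"delta_pos":[-3,0.5,2.2],"twist":[0,0,0],"jaw":1},{"delta_pos":[-6,1,4.4],"twist":[0,0,0],"jaw":1},{"delta_pos":[-8.5,2,6.2],"twist":[0,0,0],"jaw":1},{"delta_pos":[-9.6,3,7.1],"twist":[0,0,0],"jaw":1},{"delta_pos":[-9.6,4,7.1],"twist":[0,0,0],"jaw":1},{"delta_pos":[-9.6,5,7.1],"twist":[0,0,0],"jaw":1},{"delta_pos":[-9.6,6,7.1],"twist":[0,0,0],"jaw":1},{"delta_pos":[-9.6,6,7.1],"twist":[0,0,0],"jaw":1},{"delta_pos":[-9.6,6,7.1],"twist":[0,0,0],"jaw":1},{"delta_pos":[-9.6,6,7.1],"twist":[0,0,0],"jaw":1}]' 40; python3 - <<'E'
from h import *
c=cap("top");cups(c);cv2.imwrite("pics/t10.png",cv2.resize(c["frame"][120:330,100:430],None,fx=2.4,fy=2.4)[:,:,::-1])
plan(481.5,406,35,-0.7)
c=cap("scene");cups(c)
E
```

```text
time_s: 15.9
eef_pos: [482.9, 403.5, 99.0]
ee_rot: [0.665, -0.664, 0.242, -0.242]
force: [-0.1, -0.4, 0.2]
grip_width: 0.998
cup px [377. 182.] area 643 depth xy 607.2 -113.6 rad 30.0 top 83.1 ray [ 604.6 -111.9   31.3]
cup px [457. 207.] area 230 depth xy 550.5 -309.9 rad 19.6 top 44.5 ray [ 551.1 -310.3   17.6]
cup px [161. 235.] area 355 depth xy 480.6 405.2 rad 23.8 top 47.3 ray [480.3 405.9  21.9]
dpos_cm [-0.25, 6.42, 0.08]
 twist [0.001, -3.141, 0.002] dyaw -3.14
 twist [-0.001, 0.001, 0.0] dyaw -0.00
 twist [0.001, -3.141, 0.002] dyaw 3.14 cur yaw -0.699 q1 0.51 q6 1.21
cup px [391. 162.] area 148 depth xy 483.6 404.8 rad 28.1 top 43.8 ray [484.9 404.5  19.9]
cup px [304. 234.] area 551 depth xy 614.9 -114.4 rad 34.4 top 80.1 ray [ 613.3 -116.3   30.1]
cup px [234. 262.] area 210 depth xy 555.8 -311.3 rad 20.3 top 41.2 ray [ 555.3 -311.9   17.4]
```

View pics/t10.png

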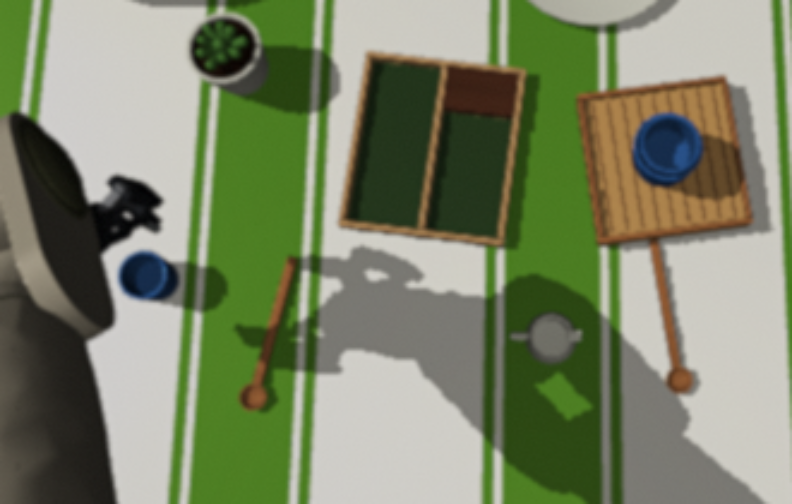

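Cup_b's rim now reads 83 mm in the top view, which means it is fully seated. Cup_c is at crop (146,275). I descend and grip.

```bash
python3 -m handwheel '[{"delta_pos":[-0.2,2,0.1],"twist":[0,0,0],"jaw":1},{"delta_pos":[-0.2,4,0.1],"twist":[0,0,0],"jaw":1},{"delta_pos":[-0.2,5.5,0.1],"twist":[0,0,0],"jaw":1},{"delta_pos":[-0.2,6.4,0.1],"twist":[0,0,0],"jaw":1},{"delta_pos":[-0.2,6.5,0.1],"twist":[0,0,0],"jaw":0.8},{"delta_pos":[-0.2,6.5,0.1],"twist":[0,0,0],"jaw":0.4},{"delta_pos":[-0.2,6.5,0.1],"twist":[0,0,0],"jaw":0.4},{"delta_pos":[-0.2,6.5,0.1],"twist":[0,0,0],"jaw":0.4},{"delta_pos":[-0.2,6.5,0.1],"twist":[0,0,0],"jaw":0.4},{"delta_pos":[-0.2,6.5,0.1],"twist":[0,0,0],"jaw":0.4}]' 40; python3 - <<'E'
from h import *
plan(481.5,406,160,-0.7)
E
```

```text
time_s: 16.83
eef_pos: [482.0, 406.7, 35.1]
ee_rot: [0.665, -0.664, 0.241, -0.242]
force: [-0.7, 0.2, 6.0]
grip_width: 0.555
dpos_cm [0.02, -12.49, -0.05]
 twist [0.002, -3.139, 0.004] dyaw -3.14
 twist [-0.003, 0.002, 0.001] dyaw -0.00
 twist [0.002, -3.139, 0.004] dyaw 3.14 cur yaw -0.698 q1 0.52 q6 1.21
```

```bash
python3 -m handwheel '[{"delta_pos":[0,-1.5,0],"twist":[0,0,0],"jaw":0.4},{"delta_pos":[0,-3.5,0],"twist":[0,0,0],"jaw":0.4},{"delta_pos":[0,-6,0],"twist":[0,0,0],"jaw":0.4},{"delta_pos":[0,-8.5,0],"twist":[0,0,0],"jaw":0.4},{"delta_pos":[1.5,-11,-1.1],"twist":[0,0,0],"jaw":0.4},{"delta_pos":[4.5,-12.5,-3.3],"twist":[0,0,0],"jaw":0.4},{"delta_pos":[7.5,-12.5,-5.5],"twist":[0,0,0],"jaw":0.4},{"delta_pos":[10.5,-12.5,-7.7],"twist":[0,0,0],"jaw":0.4},{"delta_pos":[13.5,-12.5,-10],"twist":[0,0,0],"jaw":0.4},{"delta_pos":[16.5,-12.5,-12.2],"twist":[0,0,0],"jaw":0.4}]' 40; python3 - <<'E'
from h import *
plan(607,-114,160,-0.7)
E
```

```text
time_s: 17.67
eef_pos: [529.3, 205.0, 159.0]
ee_rot: [0.665, -0.664, 0.241, -0.242]
force: [0.5, 0.1, -1.4]
grip_width: 0.551
dpos_cm [26.45, -0.1, -19.45]
 twist [0.001, -3.139, 0.001] dyaw -3.14
 twist [-0.001, 0.002, 0.001] dyaw -0.00
 twist [0.001, -3.139, 0.001] dyaw 3.14 cur yaw -0.698 q1 0.16 q6 0.86
```

```bash
python3 -m handwheel '[{"delta_pos":[3.2,0,-2.4],"twist":[0,0,0],"jaw":0.4},{"delta_pos":[6.5,0,-4.8],"twist":[0,0,0],"jaw":0.4},{"delta_pos":[9.8,0,-7.2],"twist":[0,0,0],"jaw":0.4},{"delta_pos":[13,0,-9.6],"twist":[0,0,0],"jaw":0.4},{"delta_pos":[16.3,0,-12],"twist":[0,0,0],"jaw":0.4},{"delta_pos":[19.5,0,-14.4],"twist":[0,0,0],"jaw":0.4},{"delta_pos":[22.8,0.5,-16.8],"twist":[0,0,0],"jaw":0.4},{"delta_pos":[25.5,1.2,-18.8],"twist":[0,0,0],"jaw":0.4},{"delta_pos":[26.4,2,-19.4],"twist":[0,0,0],"jaw":0.4},{"delta_pos":[26.4,2,-19.4],"twist":[0,0,0],"jaw":0.4}]' 40; python3 - <<'E'
from h import *
c=cap("scene")
c=cap("scene");cv2.imwrite("pics/s11.png",cv2.resize(c["frame"][140:280,220:400],None,fx=4,fy=4)[:,:,::-1])
hsv=cv2.cvtColor(c["frame"],cv2.COLOR_RGB2HSV); m=cv2.inRange(hsv,(100,80,20),(125,255,255))
for v in range(185,255,2):
    u=np.where(m[v,270:340])[0]+270
    if len(u): print(v,u.min(),u.max(),(u.min()+u.max())/2)
for p in ([607,-114,150],[607,-114,110],[607,-114,72],[607,-114,22]):
    q=c["R"]@np.array(p)+c["t"]; print(p,q[0]/q[2]*c["fx"]+c["cx"],q[1]/q[2]*c["fy"]+c["cy"],q[2]/c["fx"])
plan(607,-114,130,-0.7)
E
```

```text
time_s: 18.5
eef_pos: [606.4, -114.1, 136.7]
ee_rot: [-0.664, 0.664, -0.244, 0.242]
force: [0.5, 0.7, -1.1]
grip_width: 0.554
203 296 309 302.5
205 295 311 303.0
207 295 311 303.0
209 296 311 303.5
211 296 310 303.0
213 296 310 303.0
215 297 310 303.5
217 297 310 303.5
219 297 309 303.0
221 297 309 303.0
223 295 312 303.5
225 294 314 304.0
227 293 315 304.0
229 293 315 304.0
231 293 315 304.0
233 293 314 303.5
235 293 314 303.5
237 294 314 304.0
239 294 314 304.0
241 294 313 303.5
243 294 313 303.5
245 295 311 303.0
247 297 308 302.5
[607, -114, 150] 302.4938287529572 205.34176435401952 2.6882182642846213
[607, -114, 110] 302.6009353845669 217.0561520294326 2.740072752577112
[607, -114, 72] 302.6989980950592 227.78139462126757 2.789334516454978
[607, -114, 22] 302.8228706803005 241.32949583651498 2.8541526268205915
dpos_cm [0.22, 0.83, -0.2]
 twist [-0.001, -3.14, 0.0] dyaw -3.14
 twist [-0.0, 0.002, -0.001] dyaw -0.00
 twist [-0.001, -3.14, 0.0] dyaw 3.14 cur yaw -0.698 q1 -0.37 q6 0.33
```

View pics/s11.png

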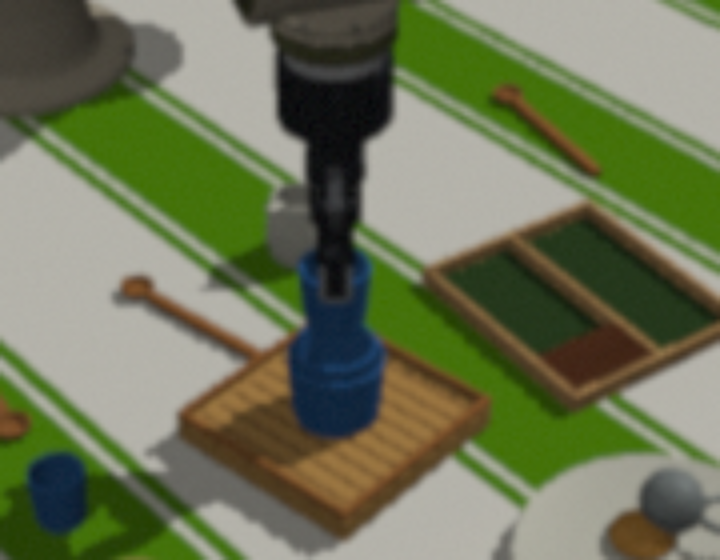

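The held cup_c (mid column 303.1) and the stack (303.8) line up within about 1.4 mm. I shift by that and go down.

```bash
python3 -m handwheel '[{"delta_pos":[0.05,0,0.1],"twist":[0,0,0],"jaw":0.4},{"delta_pos":[0.05,0.4,0.1],"twist":[0,0,0],"jaw":0.4},{"delta_pos":[0.05,1,0.1],"twist":[0,0,0],"jaw":0.4},{"delta_pos":[0.05,1.7,0.1],"twist":[0,0,0],"jaw":0.4},{"delta_pos":[0.05,2.4,0.1],"twist":[0,0,0],"jaw":0.4},{"delta_pos":[0.05,3,0.1],"twist":[0,0,0],"jaw":0.4},{"delta_pos":[0.05,3.6,0.1],"twist":[0,0,0],"jaw":0.4},{"delta_pos":[0.05,4,0.1],"twist":[0,0,0],"jaw":0.4},{"delta_pos":[0.05,4.2,0.1],"twist":[0,0,0],"jaw":0.4},{"delta_pos":[0.05,4.4,0.1],"twist":[0,0,0],"jaw":0.4}]' 40
```

```text
time_s: 19.43
eef_pos: [607.9, -111.3, 94.1]
ee_rot: [-0.664, 0.665, -0.242, 0.242]
force: [-0.9, -0.7, -0.5]
grip_width: 0.551
```

```bash
python3 -m handwheel '[{"delta_pos":[0.05,0.15,0],"twist":[0,0,0],"jaw":0.4},{"delta_pos":[0.05,0.3,0],"twist":[0,0,0],"jaw":0.4},{"delta_pos":[0.05,0.45,0],"twist":[0,0,0],"jaw":0.4},{"delta_pos":[0.05,0.6,0],"twist":[0,0,0],"jaw":0.4},{"delta_pos":[0.05,0.7,0],"twist":[0,0,0],"jaw":0.4},{"delta_pos":[0.05,0.8,0],"twist":[0,0,0],"jaw":0.4},{"delta_pos":[0.05,0.9,0],"twist":[0,0,0],"jaw":0.4},{"delta_pos":[0.05,1,0],"twist":[0,0,0],"jaw":0.4},{"delta_pos":[0.05,1.1,0],"twist":[0,0,0],"jaw":0.4},{"delta_pos":[0.05,1.15,0],"twist":[0,0,0],"jaw":0.4}]' 40
```

```text
time_s: 20.27
eef_pos: [608.2, -111.5, 82.7]
ee_rot: [-0.664, 0.664, -0.242, 0.242]
force: [-0.3, -1.5, 0.9]
grip_width: 0.549
```

Near seating, so I release and lift.

```bash
python3 -m handwheel '[{"delta_pos":[0,0.1,0],"twist":[0,0,0],"jaw":0.4},{"delta_pos":[0,0.1,0],"twist":[0,0,0],"jaw":0.75},{"delta_pos":[0,0.1,0],"twist":[0,0,0],"jaw":0.75},{"delta_pos":[0,0.1,0],"twist":[0,0,0],"jaw":0.75},{"delta_pos":[0,-0.5,0],"twist":[0,0,0],"jaw":0.8},{"delta_pos":[0,-1.5,0],"twist":[0,0,0],"jaw":1},{"delta_pos":[0,-3,0],"twist":[0,0,0],"jaw":1},{"delta_pos":[0,-4.5,0],"twist":[0,0,0],"jaw":1},{"delta_pos":[0,-6,0],"twist":[0,0,0],"jaw":1},{"delta_pos":[0,-7,0],"twist":[0,0,0],"jaw":1}]' 40; python3 - <<'E'
from h import *
c=cap("scene");cups(c);cv2.imwrite("pics/s12.png",cv2.resize(c["frame"][140:280,220:400],None,fx=4,fy=4)[:,:,::-1])
plan(552,-311,130,-0.7)
E
```

```text
time_s: 21.1
eef_pos: [608.8, -111.6, 155.5]
ee_rot: [-0.664, 0.664, -0.241, 0.243]
force: [0.4, -0.1, 1.2]
grip_width: 0.997
cup px [304. 233.] area 575 depth xy 610.0 -113.7 rad 26.9 top 89.4 ray [ 616.2 -118.4   28.8]
cup px [234. 263.] area 204 depth xy 558.1 -309.1 rad 21.6 top 42.0 ray [ 555.4 -311.1   15.7]
dpos_cm [8.39, 2.7, -18.95]
 twist [0.008, -3.139, 0.003] dyaw -3.14
 twist [-0.002, 0.002, 0.005] dyaw -0.00
 twist [0.008, -3.139, 0.003] dyaw 3.14 cur yaw -0.698 q1 -0.37 q6 0.33
```

View pics/s12.png

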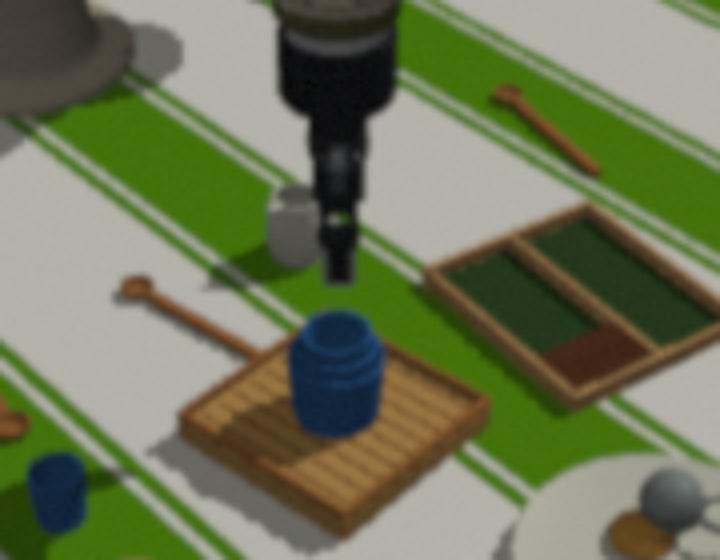

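Cup_c is nested (crop (337,330)). Now cup_d.

```bash
python3 -m handwheel '[{"delta_pos":[1.5,0,-3.4],"twist":[0,0,0],"jaw":1},{"delta_pos":[3,0,-6.8],"twist":[0,0,0],"jaw":1},{"delta_pos":[4.5,0,-10.2],"twist":[0,0,0],"jaw":1},{"delta_pos":[6,1,-13.6],"twist":[0,0,0],"jaw":1},{"delta_pos":[7.5,2.5,-17],"twist":[0,0,0],"jaw":1},{"delta_pos":[8.4,4,-18.9],"twist":[0,0,0],"jaw":1},{"delta_pos":[8.4,6,-18.9],"twist":[0,0,0],"jaw":1},{"delta_pos":[8.4,7,-18.9],"twist":[0,0,0],"jaw":1},{"delta_pos":[8.4,7,-18.9],"twist":[0,0,0],"jaw":0.8},{"delta_pos":[8.4,7,-18.9],"twist":[0,0,0],"jaw":0.8}]' 40; python3 - <<'E'
from h import *
c=cap("top");cups(c);cv2.imwrite("pics/t13.png",cv2.resize(c["frame"][120:330,330:600],None,fx=2.8,fy=2.8)[:,:,::-1])
plan(552,-311,32,-0.7)
E
```

```text
time_s: 21.98
eef_pos: [551.4, -309.5, 83.0]
ee_rot: [0.665, -0.664, 0.242, -0.241]
force: [0.9, -0.3, 0.7]
grip_width: 0.798
cup px [377. 182.] area 639 depth xy 608.2 -112.6 rad 25.7 top 92.7 ray [ 602.1 -110.3   30.9]
dpos_cm [0.09, 5.19, -0.09]
 twist [0.002, -3.138, 0.0] dyaw -3.14
 twist [-0.0, 0.003, 0.001] dyaw -0.00
 twist [0.002, -3.138, 0.0] dyaw 3.14 cur yaw -0.697 q1 -0.70 q6 0.00
```

View pics/t13.png

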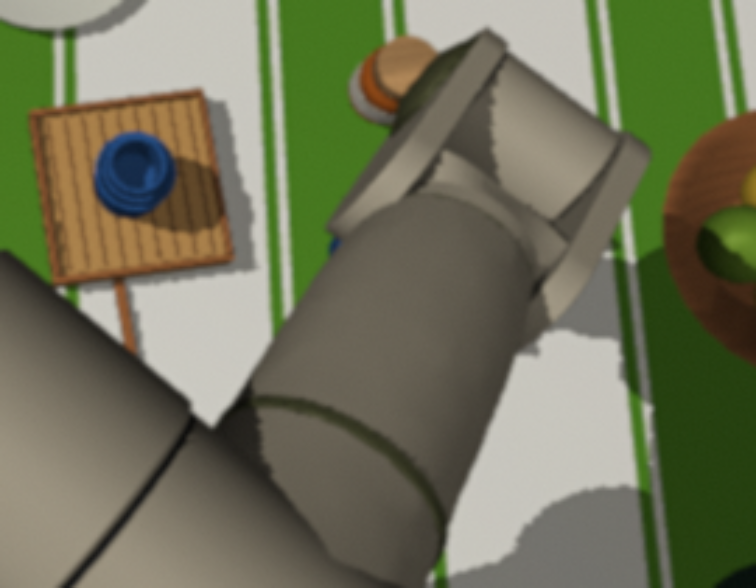

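The stack's top reads 92.7 mm against 92 when seated. I descend and grip cup_d.

```bash
python3 -m handwheel '[{"delta_pos":[0.05,1.5,-0.1],"twist":[0,0,0],"jaw":0.8},{"delta_pos":[0.05,3,-0.1],"twist":[0,0,0],"jaw":0.8},{"delta_pos":[0.05,4.5,-0.1],"twist":[0,0,0],"jaw":0.8},{"delta_pos":[0.05,5.1,-0.1],"twist":[0,0,0],"jaw":0.8},{"delta_pos":[0.05,5.2,-0.1],"twist":[0,0,0],"jaw":0.7},{"delta_pos":[0.05,5.2,-0.1],"twist":[0,0,0],"jaw":0.3},{"delta_pos":[0.05,5.2,-0.1],"twist":[0,0,0],"jaw":0.3},{"delta_pos":[0.05,5.2,-0.1],"twist":[0,0,0],"jaw":0.3},{"delta_pos":[0.05,5.2,-0.1],"twist":[0,0,0],"jaw":0.3},{"delta_pos":[0.05,5.2,-0.1],"twist":[0,0,0],"jaw":0.3}]' 40; python3 - <<'E'
from h import *
plan(608,-113,160,-0.7)
E
```

```text
time_s: 22.87
eef_pos: [551.5, -311.6, 32.6]
ee_rot: [-0.664, 0.665, -0.241, 0.243]
force: [-2.1, 2.0, 8.0]
grip_width: 0.438
dpos_cm [-8.41, -12.76, 18.85]
 twist [0.004, -3.139, 0.0] dyaw -3.14
 twist [-0.0, 0.002, 0.002] dyaw -0.00
 twist [0.004, -3.139, 0.0] dyaw 3.14 cur yaw -0.698 q1 -0.70 q6 -0.00
```

```bash
python3 -m handwheel '[{"delta_pos":[0,-2,0],"twist":[0,0,0],"jaw":0.3},{"delta_pos":[0,-4.5,0],"twist":[0,0,0],"jaw":0.3},{"delta_pos":[0,-7,0],"twist":[0,0,0],"jaw":0.3},{"delta_pos":[-1,-9.5,2.2],"twist":[0,0,0],"jaw":0.3},{"delta_pos":[-2.5,-11.5,5.5],"twist":[0,0,0],"jaw":0.3},{"delta_pos":[-4,-12,9],"twist":[0,0,0],"jaw":0.3},{"delta_pos":[-5.5,-12,12.5],"twist":[0,0,0],"jaw":0.3},{"delta_pos":[-7,-12,16],"twist":[0,0,0],"jaw":0.3},{"delta_pos":[-8.4,-12,18.8],"twist":[0,0,0],"jaw":0.3},{"delta_pos":[-8.4,-12,18.8],"twist":[0,0,0],"jaw":0.3}]' 40; python3 - <<'E'
from h import *
c=cap("scene");c=cap("scene");c=cap("scene");c=cap("scene");cv2.imwrite("pics/s14.png",cv2.resize(c["frame"][140:280,220:400],None,fx=4,fy=4)[:,:,::-1])
hsv=cv2.cvtColor(c["frame"],cv2.COLOR_RGB2HSV); m=cv2.inRange(hsv,(100,80,20),(125,255,255))
for v in range(185,255,2):
    u=np.where(m[v,270:340])[0]+270
    if len(u): print(v,u.min(),u.max(),(u.min()+u.max())/2)
plan(608,-113,130,-0.7);print(telemetry.sense()["eef_pos"])
E
```

```text
time_s: 23.7
eef_pos: [608.4, -107.9, 151.6]
ee_rot: [0.666, -0.665, 0.24, -0.24]
force: [-0.2, 0.3, -0.3]
grip_width: 0.435
201 297 309 303.0
203 297 310 303.5
205 297 309 303.0
207 298 309 303.5
209 298 309 303.5
211 299 308 303.5
213 299 308 303.5
215 299 308 303.5
217 300 307 303.5
219 299 308 303.5
221 296 311 303.5
223 295 312 303.5
225 294 314 304.0
227 293 315 304.0
229 293 315 304.0
231 293 315 304.0
233 293 314 303.5
235 293 314 303.5
237 294 314 304.0
239 294 313 303.5
241 294 313 303.5
243 294 313 303.5
245 295 311 303.0
247 297 308 302.5
dpos_cm [-0.03, 2.11, 0.14]
 twist [0.001, -3.14, -0.0] dyaw -3.14
 twist [0.0, 0.001, 0.001] dyaw -0.00
 twist [0.001, -3.14, -0.0] dyaw 3.14 cur yaw -0.699 q1 -0.38 q6 0.32
[ 607.25658363 -114.25953736  151.09762892]
```

View pics/s14.png

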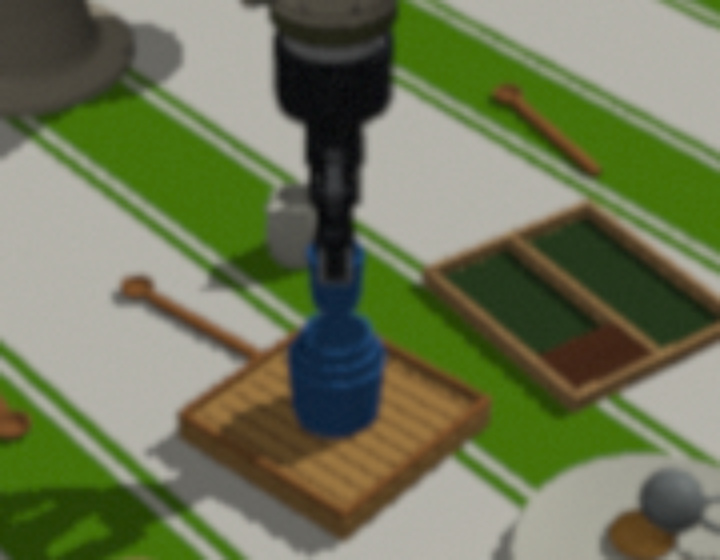

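Aligned within half a pixel (303.5 against 303.8). I lower.

```bash
python3 -m handwheel '[{"delta_pos":[0,0.3,0.1],"twist":[0,0,0],"jaw":0.3},{"delta_pos":[0,0.9,0.1],"twist":[0,0,0],"jaw":0.3},{"delta_pos":[0,1.6,0.1],"twist":[0,0,0],"jaw":0.3},{"delta_pos":[0,2.3,0.1],"twist":[0,0,0],"jaw":0.3},{"delta_pos":[0,3,0.1],"twist":[0,0,0],"jaw":0.3},{"delta_pos":[0,3.6,0.1],"twist":[0,0,0],"jaw":0.3},{"delta_pos":[0,4.1,0.1],"twist":[0,0,0],"jaw":0.3},{"delta_pos":[0,4.5,0.1],"twist":[0,0,0],"jaw":0.3},{"delta_pos":[0,4.7,0.1],"twist":[0,0,0],"jaw":0.3},{"delta_pos":[0,4.7,0.1],"twist":[0,0,0],"jaw":0.3}]' 40; python3 -m handwheel '[{"delta_pos":[0,0.15,0],"twist":[0,0,0],"jaw":0.3},{"delta_pos":[0,0.3,0],"twist":[0,0,0],"jaw":0.3},{"delta_pos":[0,0.4,0],"twist":[0,0,0],"jaw":0.3},{"delta_pos":[0,0.5,0],"twist":[0,0,0],"jaw":0.3},{"delta_pos":[0,0.6,0],"twist":[0,0,0],"jaw":0.3},{"delta_pos":[0,0.7,0],"twist":[0,0,0],"jaw":0.3},{"delta_pos":[0,0.8,0],"twist":[0,0,0],"jaw":0.3},{"delta_pos":[0,0.9,0],"twist":[0,0,0],"jaw":0.3},{"delta_pos":[0,0.95,0],"twist":[0,0,0],"jaw":0.3},{"delta_pos":[0,0.95,0],"twist":[0,0,0],"jaw":0.3}]' 40
```

```text
time_s: 24.73
eef_pos: [607.9, -112.5, 103.4]
ee_rot: [0.664, -0.664, 0.242, -0.242]
force: [0.6, -0.6, -1.1]
grip_width: 0.434
time_s: 25.57
eef_pos: [607.9, -112.5, 94.2]
ee_rot: [0.664, -0.664, 0.242, -0.242]
force: [1.4, 0.4, -1.5]
grip_width: 0.432
```

```bash
python3 -m handwheel '[{"delta_pos":[0,0.15,0],"twist":[0,0,0],"jaw":0.3},{"delta_pos":[0,0.15,0],"twist":[0,0,0],"jaw":0.3},{"delta_pos":[0,0.15,0],"twist":[0,0,0],"jaw":0.65},{"delta_pos":[0,0.15,0],"twist":[0,0,0],"jaw":0.65},{"delta_pos":[0,0,0],"twist":[0,0,0],"jaw":0.65},{"delta_pos":[0,-1,0],"twist":[0,0,0],"jaw":0.8},{"delta_pos":[0,-2.5,0],"twist":[0,0,0],"jaw":0.8},{"delta_pos":[0,-4.5,0],"twist":[0,0,0],"jaw":0.8},{"delta_pos":[0,-6,0],"twist":[0,0,0],"jaw":0.5},{"delta_pos":[0,-7,0],"twist":[0,0,0],"jaw":0.3}]' 40; python3 - <<'E'
from h import *
c=cap("scene");cups(c);cv2.imwrite("pics/s15.png",cv2.resize(c["frame"][140:280,200:400],None,fx=4,fy=4)[:,:,::-1])
E
```

```text
time_s: 26.4
eef_pos: [608.6, -112.7, 167.1]
ee_rot: [-0.664, 0.665, -0.241, 0.243]
force: [0.2, 0.4, -0.9]
grip_width: 0.528
cup px [304. 233.] area 593 depth xy 612.9 -113.3 rad 21.9 top 98.4 ray [ 618.7 -119.7   26.9]
```

View pics/s15.png

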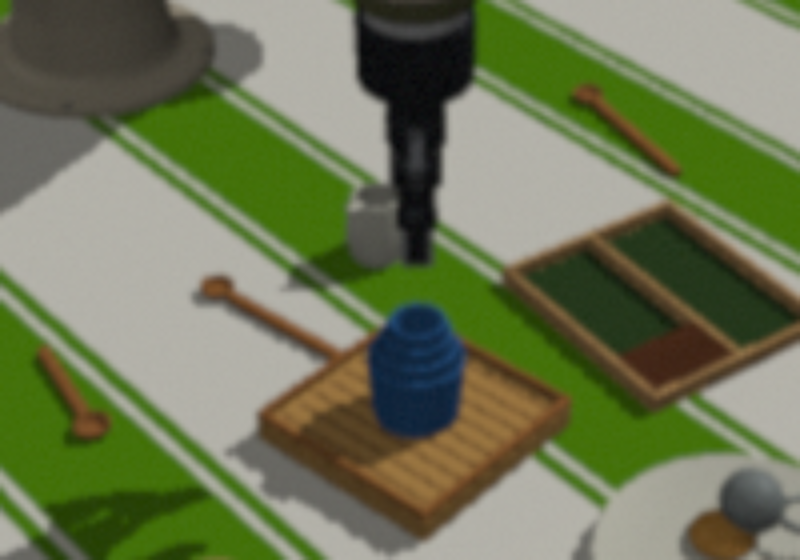

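All four cups are nested. The rings are concentric around crop (415,330), and the scene view's top of 98 mm has the same 3 mm low bias as its earlier readings. Next I refine the spoons and the box in both views.

```bash
cat >> h.py <<'E'
def spoon_axis(c,seeds,z=6):
    hsv=cv2.cvtColor(c["frame"],cv2.COLOR_RGB2HSV); m=cv2.inRange(hsv,(2,100,40),(18,255,255))
    n,l,s,ce=cv2.connectedComponentsWithStats(m,connectivity=4)
    for i in range(1,n):
        if 40<s[i,4]<600:
            v,u=np.where(l==i); p=np.array([ray(c,a,b,z) for a,b in zip(u,v)])[:,:2]
            mu=p.mean(0); d=np.linalg.svd(p-mu)[2][0]; t=(p-mu)@d; w=(p-mu)@np.array([-d[1],d[0]])
            if mu[0]>520: continue
            # bowl end = end with larger spread
            a=np.ptp(w[t>t.max()-20]); b=np.ptp(w[t<t.min()+20])
            if b>a: d=-d;t=-t;w=-w
            # axis: bowl centre to handle centre
            hb=p[t>t.max()-22].mean(0) if 1 else 0
            hh=p[t<t.min()+60].mean(0); ax=(hb-hh)/np.linalg.norm(hb-hh)
            tt=(p-hh)@ax; mid=hh+ax*(tt.max()+tt.min())/2
            print("px",ce[i].round(0),"n",s[i,4],"mid",mid.round(1),"bowl dir %.3f"%np.arctan2(ax[1],ax[0]),"len %.0f"%np.ptp(tt),"ends",(hh+ax*tt.min()).round(0),(hh+ax*tt.max()).round(0))
E
python3 - <<'E'
from h import *
for n in("top","scene"):
    c=cap(n);print(n);spoon_axis(c,None)
    if n=="top":
        save(c,"t16.png");hsv=cv2.cvtColor(c["frame"],cv2.COLOR_RGB2HSV); m=cv2.inRange(hsv,(2,90,40),(20,255,255))
        m[:,:240]=0;m[:,325:]=0;m[:138]=0;m[225:]=0
        v,u=np.where(m); p=np.array([ray(c,a,b,16.) for a,b in zip(u,v)])[:,:2].astype(np.float32)
        print(cv2.minAreaRect(p))
E
```

```text
top
px [215. 249.] n 157 mid [451.3 280.8] bowl dir 2.923 len 108 ends [504. 269.] [399. 293.]
px [446. 262.] n 210 mid [ 413.7 -281.9] bowl dir -0.207 len 110 ends [ 360. -271.] [ 467. -293.]
((620.8121948242188, 125.22285461425781), (170.4832763671875, 191.22120666503906), 83.27409362792969)
scene
px [208.  37.] n 76 mid [-1283.6   700.9] bowl dir 2.659 len 318 ends [-1143.   627.] [-1424.   775.]
px [355. 171.] n 69 mid [429.1 285.5] bowl dir 2.917 len 151 ends [503. 269.] [356. 302.]
px [218. 240.] n 90 mid [ 414.9 -281.2] bowl dir -0.180 len 108 ends [ 362. -272.] [ 468. -291.]
```

View pics/t16.png

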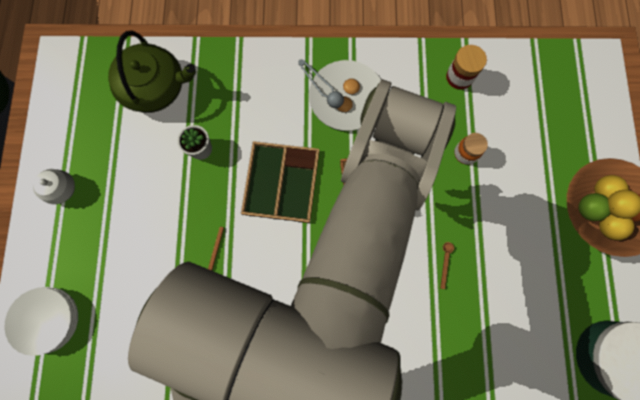

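```bash
python3 -c "
from h import *
plan(414,-281.5,70,1.37)"
```

```text
dpos_cm [-4.03, 9.48, -25.42]
 twist [-0.001, 1.074, 0.001] dyaw -1.07
 twist [0.001, -2.068, 0.001] dyaw 2.07 cur yaw -0.698 q1 -0.37 q6 0.33
```

```bash
python3 -m handwheel '[{"delta_pos":[-0.5,0,-3],"twist":[0,0.12,0],"jaw":0.5},{"delta_pos":[-1,0,-6.5],"twist":[0,0.24,0],"jaw":0.5},{"delta_pos":[-1.6,1,-10],"twist":[0,0.36,0],"jaw":0.5},{"delta_pos":[-2.2,2.5,-13.5],"twist":[0,0.48,0],"jaw":0.5},{"delta_pos":[-2.7,4,-17],"twist":[0,0.6,0],"jaw":0.5},{"delta_pos":[-3.2,5.5,-20.5],"twist":[0,0.72,0],"jaw":0.5},{"delta_pos":[-3.7,7,-23.5],"twist":[0,0.84,0],"jaw":0.5},{"delta_pos":[-4,8.5,-25.4],"twist":[0,0.96,0],"jaw":0.5},{"delta_pos":[-4,9.5,-25.4],"twist":[0,1.075,0],"jaw":0.5},{"delta_pos":[-4,9.5,-25.4],"twist":[0,1.075,0],"jaw":0.5}]' 40; python3 - <<'E'
from h import *
c=cap("scene");cv2.imwrite("pics/s17.png",cv2.resize(c["frame"][180:300,140:320],None,fx=4,fy=4)[:,:,::-1]);spoon_axis(c,0)
c=cap("top");spoon_axis(c,0);cups(c)
plan(414,-281.5,2,1.37)
E
```

```text
time_s: 27.38
eef_pos: [412.2, -281.0, 66.8]
ee_rot: [0.445, -0.445, 0.551, -0.547]
force: [0.4, -0.5, 0.7]
grip_width: 0.498
px [356. 171.] n 69 mid [429.1 285.6] bowl dir 2.919 len 151 ends [503. 269.] [356. 302.]
px [218. 240.] n 91 mid [ 414.9 -281.4] bowl dir -0.183 len 108 ends [ 362. -272.] [ 468. -291.]
px [211. 263.] n 270 mid [428.2 285.9] bowl dir 2.926 len 155 ends [504. 269.] [352. 302.]
px [447. 247.] n 60 mid [ 457.7 -288.5] bowl dir 2.225 len 24 ends [ 465. -298.] [ 450. -279.]
cup px [377. 182.] area 639 depth xy 608.5 -111.9 rad 20.2 top 102.8 ray [ 599.4 -108.9   30.6]
dpos_cm [0.05, 6.69, 0.02]
 twist [-0.001, -3.139, -0.002] dyaw -3.14
 twist [0.001, 0.002, -0.001] dyaw -0.00
 twist [-0.001, -3.139, -0.002] dyaw 3.14 cur yaw -1.769 q1 -0.83 q6 0.94
```

View pics/s17.png

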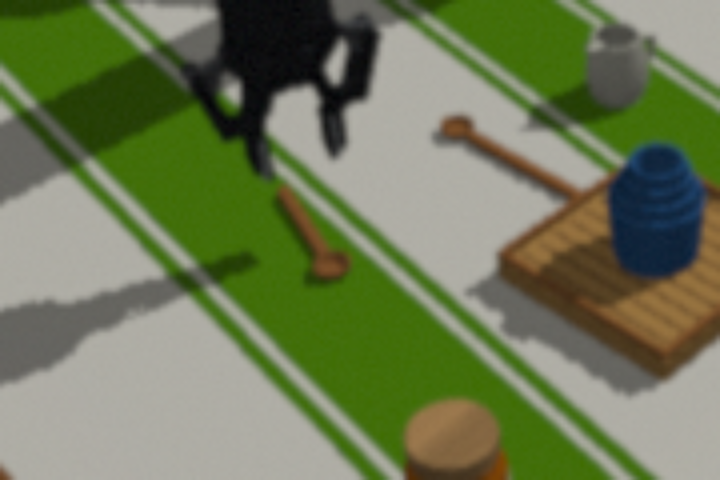

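The stack top now reads 102.8 mm against 102 expected, so all four cups are seated. The short spoon lies under the gripper at crop (312,235). I descend and grip.

```bash
python3 -m handwheel '[{"delta_pos":[0.05,1.5,0],"twist":[0,0,0],"jaw":0.5},{"delta_pos":[0.05,3.5,0],"twist":[0,0,0],"jaw":0.5},{"delta_pos":[0.05,5,0],"twist":[0,0,0],"jaw":0.5},{"delta_pos":[0.05,6,0],"twist":[0,0,0],"jaw":0.5},{"delta_pos":[0.05,6.6,0],"twist":[0,0,0],"jaw":0.5},{"delta_pos":[0.05,6.65,0],"twist":[0,0,0],"jaw":0.4},{"delta_pos":[0.05,6.65,0],"twist":[0,0,0],"jaw":0},{"delta_pos":[0.05,6.65,0],"twist":[0,0,0],"jaw":0},{"delta_pos":[0.05,6.65,0],"twist":[0,0,0],"jaw":0},{"delta_pos":[0.05,6.65,0],"twist":[0,0,0],"jaw":0}]' 40; python3 -m handwheel '[{"delta_pos":[0,0,0],"twist":[0,0,0],"jaw":0},{"delta_pos":[0,0,0],"twist":[0,0,0],"jaw":0},{"delta_pos":[0,-1,0],"twist":[0,0,0],"jaw":0},{"delta_pos":[0,-2.5,0],"twist":[0,0,0],"jaw":0},{"delta_pos":[0,-4.5,0],"twist":[0,0,0],"jaw":0},{"delta_pos":[0,-6.5,0],"twist":[0,0,0],"jaw":0},{"delta_pos":[0,-8.5,0],"twist":[0,0,0],"jaw":0},{"delta_pos":[0,-10,0],"twist":[0,0,0],"jaw":0},{"delta_pos":[0,-10,0],"twist":[0,0,0],"jaw":0},{"delta_pos":[0,-10,0],"twist":[0,0,0],"jaw":0}]' 40; python3 - <<'E'
from h import *
c=cap("scene");cv2.imwrite("pics/s18.png",cv2.resize(c["frame"][160:280,140:320],None,fx=4,fy=4)[:,:,::-1])
plan(592,86,100,1.454)
E
```

```text
time_s: 28.32
eef_pos: [414.5, -282.3, 3.7]
ee_rot: [-0.447, 0.447, -0.547, 0.548]
force: [-0.0, 1.0, 7.3]
grip_width: 0.093
time_s: 29.15
eef_pos: [414.1, -282.1, 103.5]
ee_rot: [-0.447, 0.447, -0.547, 0.548]
force: [0.4, 1.0, -0.0]
grip_width: 0.096
dpos_cm [-39.6, 0.26, 10.08]
 twist [0.0, 3.056, 0.0] dyaw -3.06
 twist [0.0, -0.085, -0.0] dyaw 0.09
 twist [0.0, 3.056, 0.0] dyaw 3.23 cur yaw -1.773 q1 -0.83 q6 0.94
```

View pics/s18.png

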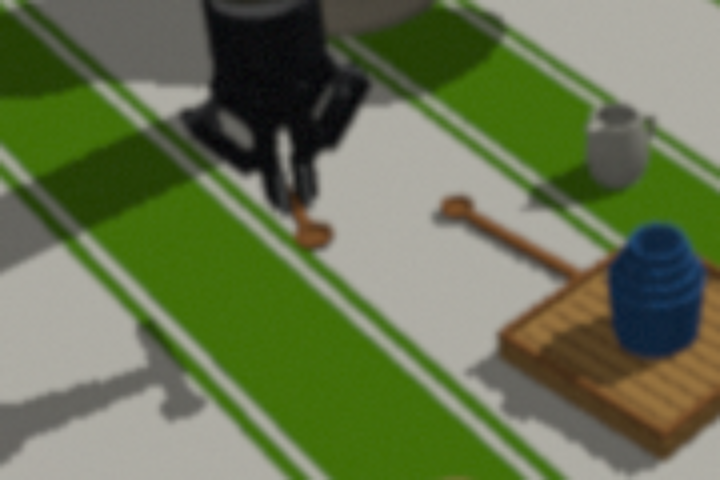

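The spoon is held level between the tips (crop (310,225)). I carry it above the stack's height to the short row.

```bash
python3 -m handwheel '[{"delta_pos":[-1.5,-2,0.4],"twist":[0,0,0],"jaw":0},{"delta_pos":[-5,-4,1.3],"twist":[0,-0.02,0],"jaw":0},{"delta_pos":[-9,-5,2.3],"twist":[0,-0.04,0],"jaw":0},{"delta_pos":[-13,-5,3.3],"twist":[0,-0.06,0],"jaw":0},{"delta_pos":[-17,-5,4.3],"twist":[0,-0.08,0],"jaw":0},{"delta_pos":[-21,-5,5.3],"twist":[0,-0.085,0],"jaw":0},{"delta_pos":[-25,-5,6.4],"twist":[0,-0.085,0],"jaw":0},{"delta_pos":[-29,-5,7.4],"twist":[0,-0.085,0],"jaw":0},{"delta_pos":[-33,-5,8.4],"twist":[0,-0.085,0],"jaw":0},{"delta_pos":[-37,-4,9.4],"twist":[0,-0.085,0],"jaw":0}]' 40; python3 - <<'E'
from h import *
plan(592,86,60,1.454)
E
```

```text
time_s: 30.03
eef_pos: [580.9, 63.1, 143.1]
ee_rot: [-0.47, 0.47, -0.528, 0.529]
force: [0.8, -0.4, -0.1]
grip_width: 0.097
dpos_cm [-2.4, 8.31, 0.83]
 twist [-0.0, 3.141, -0.001] dyaw -3.14
 twist [-0.001, -0.0, 0.0] dyaw 0.00
 twist [-0.0, 3.141, -0.001] dyaw 3.14 cur yaw -1.688 q1 -0.09 q6 1.60
```

```bash
python3 -m handwheel '[{"delta_pos":[-1.5,0,0.5],"twist":[0,0,0],"jaw":0},{"delta_pos":[-2.4,1,0.8],"twist":[0,0,0],"jaw":0},{"delta_pos":[-2.4,3,0.8],"twist":[0,0,0],"jaw":0},{"delta_pos":[-2.4,5.5,0.8],"twist":[0,0,0],"jaw":0},{"delta_pos":[-2.4,8,0.8],"twist":[0,0,0],"jaw":0},{"delta_pos":[-2.4,9.5,0.8],"twist":[0,0,0],"jaw":0},{"delta_pos":[-2.4,10,0.8],"twist":[0,0,0],"jaw":0},{"delta_pos":[-2.4,10,0.8],"twist":[0,0,0],"jaw":0},{"delta_pos":[-2.4,10,0.8],"twist":[0,0,0],"jaw":0},{"delta_pos":[-2.4,10,0.8],"twist":[0,0,0],"jaw":0}]' 40; python3 - <<'E'
from h import *
c=cap("scene");cv2.imwrite("pics/s19.png",cv2.resize(c["frame"][130:270,270:450],None,fx=4,fy=4)[:,:,::-1])
plan(592,86,8,1.454)
E
```

```text
time_s: 30.87
eef_pos: [591.4, 83.6, 44.1]
ee_rot: [-0.47, 0.469, -0.528, 0.529]
force: [0.5, -0.4, 0.7]
grip_width: 0.098
dpos_cm [-0.24, 3.61, 0.02]
 twist [0.0, 3.141, -0.003] dyaw -3.14
 twist [-0.002, -0.001, -0.0] dyaw 0.00
 twist [0.0, 3.141, -0.003] dyaw 3.14 cur yaw -1.688 q1 -0.06 q6 1.63
```

View pics/s19.png

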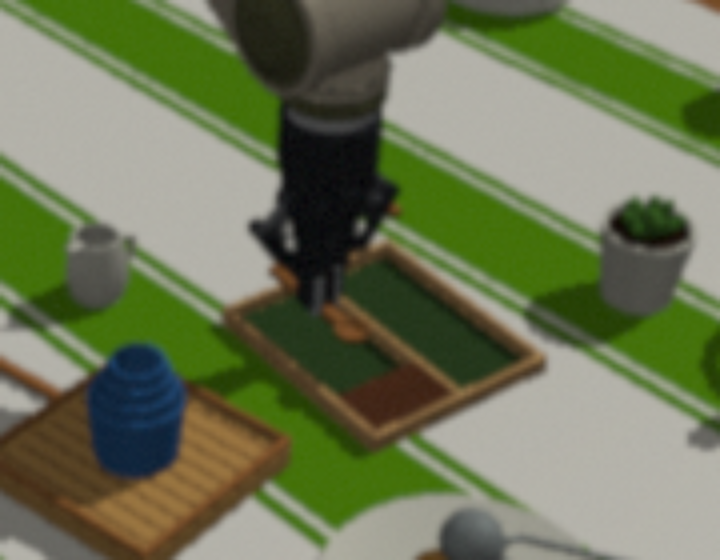

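The spoon is over the short row, with its bowl at crop (350,325). I lower and release it.

```bash
python3 -m handwheel '[{"delta_pos":[-0.2,0.5,0],"twist":[0,0,0],"jaw":0},{"delta_pos":[-0.2,1.5,0],"twist":[0,0,0],"jaw":0},{"delta_pos":[-0.2,2.3,0],"twist":[0,0,0],"jaw":0},{"delta_pos":[-0.2,2.9,0],"twist":[0,0,0],"jaw":0},{"delta_pos":[-0.2,3.2,0],"twist":[0,0,0],"jaw":0},{"delta_pos":[-0.2,3.4,0],"twist":[0,0,0],"jaw":0},{"delta_pos":[-0.2,3.5,0],"twist":[0,0,0],"jaw":0},{"delta_pos":[-0.2,3.6,0],"twist":[0,0,0],"jaw":0},{"delta_pos":[-0.2,3.6,0],"twist":[0,0,0],"jaw":0},{"delta_pos":[-0.2,3.6,0],"twist":[0,0,0],"jaw":0}]' 40; python3 -m handwheel '[{"delta_pos":[0,0,0],"twist":[0,0,0],"jaw":0.3},{"delta_pos":[0,0,0],"twist":[0,0,0],"jaw":0.3},{"delta_pos":[0,0,0],"twist":[0,0,0],"jaw":0.3},{"delta_pos":[0,0,0],"twist":[0,0,0],"jaw":0.3},{"delta_pos":[0,-1,0],"twist":[0,0,0],"jaw":0.3},{"delta_pos":[0,-3,0],"twist":[0,0,0],"jaw":0.3},{"delta_pos":[0,-5,0],"twist":[0,0,0],"jaw":0.3},{"delta_pos":[0,-7,0],"twist":[0,0,0],"jaw":0.4},{"delta_pos":[0,-8,0],"twist":[0,0,0],"jaw":0.5},{"delta_pos":[0,-8,0],"twist":[0,0,0],"jaw":0.5}]' 40; python3 - <<'E'
from h import *
c=cap("scene");cv2.imwrite("pics/s20.png",cv2.resize(c["frame"][130:270,270:450],None,fx=4,fy=4)[:,:,::-1])
plan(429,286,80,2.92-np.pi/2)
E
```

```text
time_s: 31.75
eef_pos: [591.1, 85.9, 7.8]
ee_rot: [-0.47, 0.47, -0.528, 0.528]
force: [-3.3, -0.8, 6.2]
grip_width: 0.099
time_s: 32.58
eef_pos: [592.3, 85.8, 89.7]
ee_rot: [-0.471, 0.469, -0.527, 0.53]
force: [0.1, 0.8, -0.0]
grip_width: 0.499
dpos_cm [-17.98, 0.75, -18.47]
 twist [-0.0, -3.037, 0.003] dyaw -3.25
 twist [-0.002, 0.104, -0.0] dyaw -0.10
 twist [-0.0, -3.037, 0.003] dyaw 3.04 cur yaw -1.688 q1 -0.05 q6 1.64
```

View pics/s20.png

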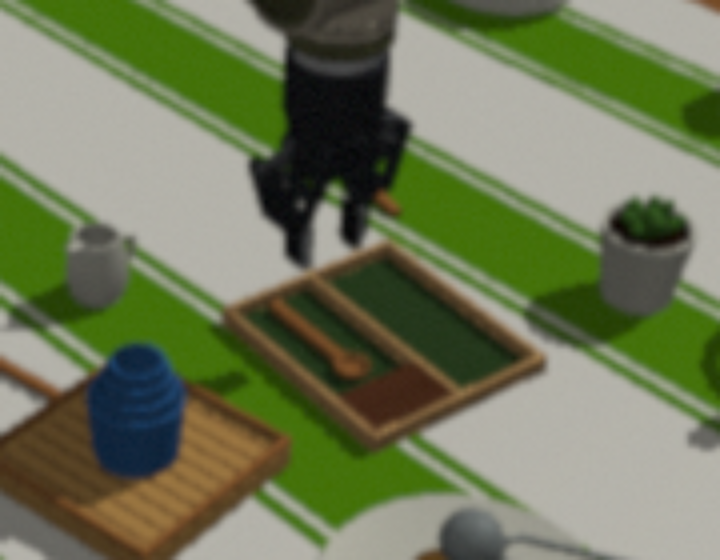

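The short spoon lies flat in the short row (crop (320,340)). Now the long spoon on the left.

```bash
python3 -m handwheel '[{"delta_pos":[-2.5,0,-2.6],"twist":[0,0.02,0],"jaw":0.5},{"delta_pos":[-5,0,-5.2],"twist":[0,0.04,0],"jaw":0.5},{"delta_pos":[-7.5,0,-7.8],"twist":[0,0.06,0],"jaw":0.5},{"delta_pos":[-10,0,-10.4],"twist":[0,0.08,0],"jaw":0.5},{"delta_pos":[-12.5,0,-13],"twist":[0,0.1,0],"jaw":0.5},{"delta_pos":[-15,0.5,-15.5],"twist":[0,0.1,0],"jaw":0.5},{"delta_pos":[-17,1,-17.5],"twist":[0,0.1,0],"jaw":0.5},{"delta_pos":[-18,1.5,-18.5],"twist":[0,0.1,0],"jaw":0.5},{"delta_pos":[-18,2,-18.5],"twist":[0,0.1,0],"jaw":0.5},{"delta_pos":[-18,2,-18.5],"twist":[0,0.1,0],"jaw":0.5}]' 40; python3 - <<'E'
from h import *
c=cap("scene");cv2.imwrite("pics/s21.png",cv2.resize(c["frame"][90:230,290:470],None,fx=4,fy=4)[:,:,::-1]);spoon_axis(c,0)
c=cap("top");spoon_axis(c,0);save(c,"t21.png")
plan(429,286,3.5,2.92-np.pi/2)
E
```

```text
time_s: 33.47
eef_pos: [427.4, 286.1, 65.3]
ee_rot: [0.442, -0.444, 0.551, -0.551]
force: [0.4, -0.7, -0.1]
grip_width: 0.499
px [208.  37.] n 76 mid [-1282.6   701.4] bowl dir 2.665 len 319 ends [-1141.   628.] [-1424.   775.]
px [356. 171.] n 70 mid [429.2 285.8] bowl dir 2.911 len 151 ends [502. 269.] [356. 303.]
px [218. 240.] n 88 mid [474.3 275.8] bowl dir 2.919 len 61 ends [504. 269.] [444. 283.]
dpos_cm [-0.06, 6.29, 0.02]
 twist [0.001, -3.138, -0.001] dyaw -3.15
 twist [0.001, 0.004, 0.001] dyaw -0.00
 twist [0.001, -3.138, -0.001] dyaw 3.14 cur yaw -1.789 q1 0.36 q6 2.15
```

View pics/t21.png

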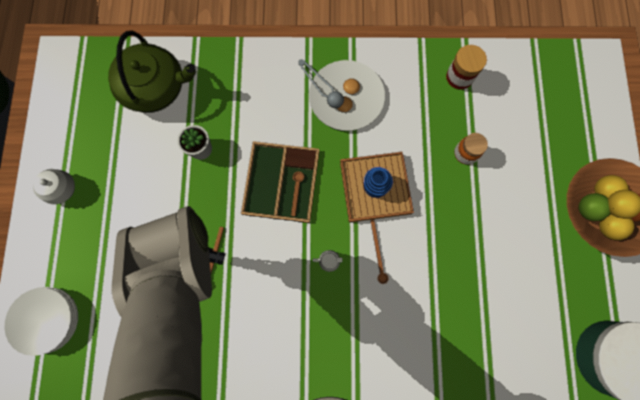

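From the top view, the gripper is over the left spoon at (215,258), the other long spoon is unchanged at (380,250), and there is no fourth spoon. I grip.

```bash
python3 -m handwheel '[{"delta_pos":[0,1.5,0],"twist":[0,0,0],"jaw":0.5},{"delta_pos":[0,3.5,0],"twist":[0,0,0],"jaw":0.5},{"delta_pos":[0,5,0],"twist":[0,0,0],"jaw":0.5},{"delta_pos":[0,6,0],"twist":[0,0,0],"jaw":0.5},{"delta_pos":[0,6.3,0],"twist":[0,0,0],"jaw":0.5},{"delta_pos":[0,6.3,0],"twist":[0,0,0],"jaw":0.4},{"delta_pos":[0,6.3,0],"twist":[0,0,0],"jaw":0},{"delta_pos":[0,6.3,0],"twist":[0,0,0],"jaw":0},{"delta_pos":[0,6.3,0],"twist":[0,0,0],"jaw":0},{"delta_pos":[0,6.3,0],"twist":[0,0,0],"jaw":0}]' 40; python3 -m handwheel '[{"delta_pos":[0,0,0],"twist":[0,0,0],"jaw":0},{"delta_pos":[0,0,0],"twist":[0,0,0],"jaw":0},{"delta_pos":[0,-1,0],"twist":[0,0,0],"jaw":0},{"delta_pos":[0,-2.5,0],"twist":[0,0,0],"jaw":0},{"delta_pos":[0,-4.5,0],"twist":[0,0,0],"jaw":0},{"delta_pos":[0,-6.5,0],"twist":[0,0,0],"jaw":0},{"delta_pos":[0,-8,0],"twist":[0,0,0],"jaw":0},{"delta_pos":[0,-8,0],"twist":[0,0,0],"jaw":0},{"delta_pos":[0,-8,0],"twist":[0,0,0],"jaw":0},{"delta_pos":[0,-8,0],"twist":[0,0,0],"jaw":0}]' 40; python3 - <<'E'
from h import *
c=cap("scene");cv2.imwrite("pics/s22.png",cv2.resize(c["frame"][90:230,290:470],None,fx=4,fy=4)[:,:,::-1])
plan(627.7,181,85,1.454)
E
```

```text
time_s: 34.4
eef_pos: [429.0, 286.4, 5.0]
ee_rot: [-0.444, 0.442, -0.551, 0.551]
force: [0.2, -1.3, 6.5]
grip_width: 0.096
time_s: 35.23
eef_pos: [427.9, 286.1, 83.4]
ee_rot: [0.442, -0.443, 0.551, -0.551]
force: [-0.5, -0.2, 0.6]
grip_width: 0.094
dpos_cm [5.95, -0.21, 21.78]
 twist [-0.001, 3.041, 0.002] dyaw -3.04
 twist [0.002, -0.1, 0.001] dyaw 0.10
 twist [-0.001, 3.041, 0.002] dyaw 3.24 cur yaw -1.788 q1 0.36 q6 2.15
```

View pics/s22.png

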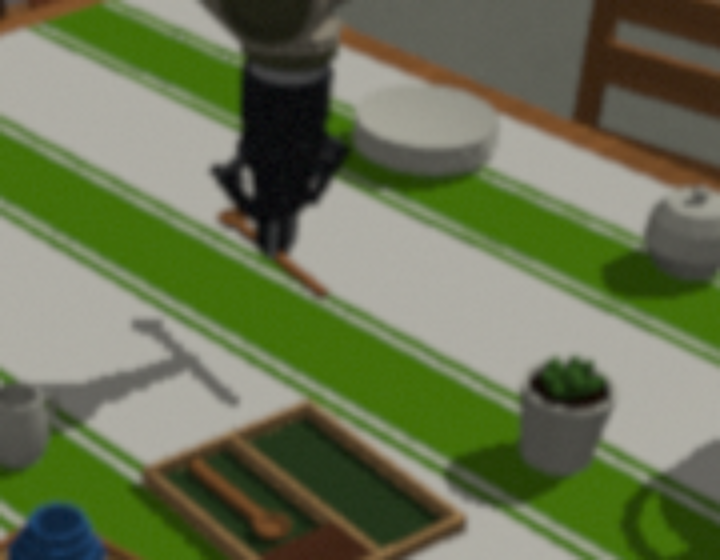

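The long spoon is held level. I carry it to the long row.

```bash
python3 -m handwheel '[{"delta_pos":[0.7,0,2.5],"twist":[0,-0.02,0],"jaw":0},{"delta_pos":[1.6,0,6],"twist":[0,-0.04,0],"jaw":0},{"delta_pos":[2.6,0,9.5],"twist":[0,-0.06,0],"jaw":0},{"delta_pos":[3.6,0,13],"twist":[0,-0.08,0],"jaw":0},{"delta_pos":[4.5,0,16.5],"twist":[0,-0.1,0],"jaw":0},{"delta_pos":[5.4,0,19.8],"twist":[0,-0.1,0],"jaw":0},{"delta_pos":[5.95,1.5,21.8],"twist":[0,-0.1,0],"jaw":0},{"delta_pos":[5.95,3.5,21.8],"twist":[0,-0.1,0],"jaw":0},{"delta_pos":[5.95,4,21.8],"twist":[0,-0.1,0],"jaw":0},{"delta_pos":[5.95,4,21.8],"twist":[0,-0.1,0],"jaw":0}]' 40; python3 - <<'E'
from h import *
c=cap("scene");c=cap("scene");cv2.imwrite("pics/s23.png",cv2.resize(c["frame"][130:270,270:450],None,fx=4,fy=4)[:,:,::-1])
plan(627.7,181,9,1.454)
E
```

```text
time_s: 36.12
eef_pos: [626.8, 181.1, 41.3]
ee_rot: [0.468, -0.471, 0.53, -0.527]
force: [0.1, 0.1, -0.1]
grip_width: 0.093
dpos_cm [0.07, 3.53, -0.03]
 twist [0.0, -3.141, -0.001] dyaw -3.14
 twist [0.0, 0.0, 0.0] dyaw -0.00
 twist [0.0, -3.141, -0.001] dyaw 3.14 cur yaw -1.687 q1 0.10 q6 1.79
```

View pics/s23.png

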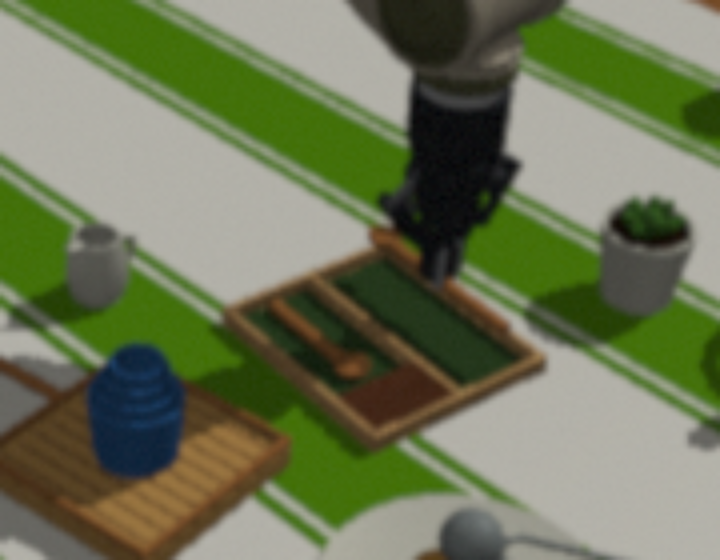

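```bash
python3 -m handwheel '[{"delta_pos":[0.05,0.7,0],"twist":[0,0,0],"jaw":0},{"delta_pos":[0.05,1.5,0],"twist":[0,0,0],"jaw":0},{"delta_pos":[0.05,2.2,0],"twist":[0,0,0],"jaw":0},{"delta_pos":[0.05,2.7,0],"twist":[0,0,0],"jaw":0},{"delta_pos":[0.05,3,0],"twist":[0,0,0],"jaw":0},{"delta_pos":[0.05,3.2,0],"twist":[0,0,0],"jaw":0},{"delta_pos":[0.05,3.35,0],"twist":[0,0,0],"jaw":0},{"delta_pos":[0.05,3.45,0],"twist":[0,0,0],"jaw":0},{"delta_pos":[0.05,3.45,0],"twist":[0,0,0],"jaw":0},{"delta_pos":[0.05,3.45,0],"twist":[0,0,0],"jaw":0}]' 40
```

```text
time_s: 37.05
eef_pos: [628.5, 180.7, 9.7]
ee_rot: [-0.47, 0.47, -0.528, 0.528]
force: [-0.3, 0.0, -0.2]
grip_width: 0.097
```

No contact yet, about 1 mm to go. I open modestly and lift.

```bash
python3 -m handwheel '[{"delta_pos":[0,0.1,0],"twist":[0,0,0],"jaw":0},{"delta_pos":[0,0.1,0],"twist":[0,0,0],"jaw":0},{"delta_pos":[0,0.1,0],"twist":[0,0,0],"jaw":0.2},{"delta_pos":[0,0.1,0],"twist":[0,0,0],"jaw":0.2},{"delta_pos":[0,0,0],"twist":[0,0,0],"jaw":0.2},{"delta_pos":[0,-1,0],"twist":[0,0,0],"jaw":0.2},{"delta_pos":[0,-3,0],"twist":[0,0,0],"jaw":0.3},{"delta_pos":[0,-6,0],"twist":[0,0,0],"jaw":0.5},{"delta_pos":[0,-9,0],"twist":[0,0,0],"jaw":0.5},{"delta_pos":[0,-12,0],"twist":[0,0,0],"jaw":0.5}]' 40; python3 - <<'E'
from h import *
c=cap("scene");cv2.imwrite("pics/s24.png",cv2.resize(c["frame"][130:270,230:410],None,fx=4,fy=4)[:,:,::-1]);spoon_axis(c,0)
c=cap("top");cups(c);cv2.imwrite("pics/t24.png",cv2.resize(c["frame"][130:300,230:440],None,fx=3.5,fy=3.5)[:,:,::-1])
for u,v in((373,222),(383,279),(378,251)): print(ray(c,u,v,6).round(0))
E
```

```text
time_s: 37.88
eef_pos: [628.2, 180.7, 131.7]
ee_rot: [-0.47, 0.47, -0.528, 0.528]
force: [0.2, 0.0, -0.6]
grip_width: 0.5
px [208.  37.] n 74 mid [-1282.8   701.1] bowl dir 2.663 len 319 ends [-1141.   628.] [-1424.   775.]
px [309.  87.] n 426 mid [-235.5  639.4] bowl dir 1.561 len 395 ends [-238.  442.] [-234.  837.]
cup px [377. 182.] area 640 depth xy 608.5 -112.3 rad 20.2 top 102.6 ray [ 599.8 -109.3   30.3]
[ 519. -107.    6.]
[ 379. -128.    6.]
[ 447. -118.    6.]
```

View pics/t24.png

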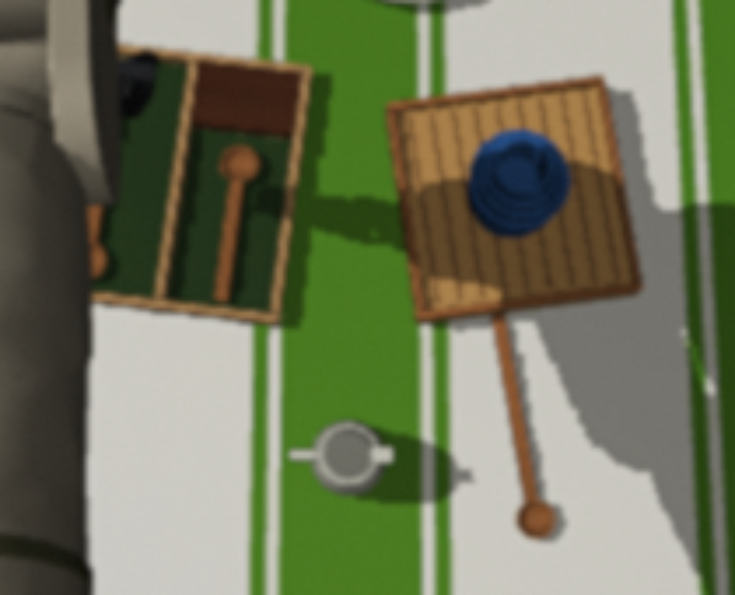

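View pics/s24.png

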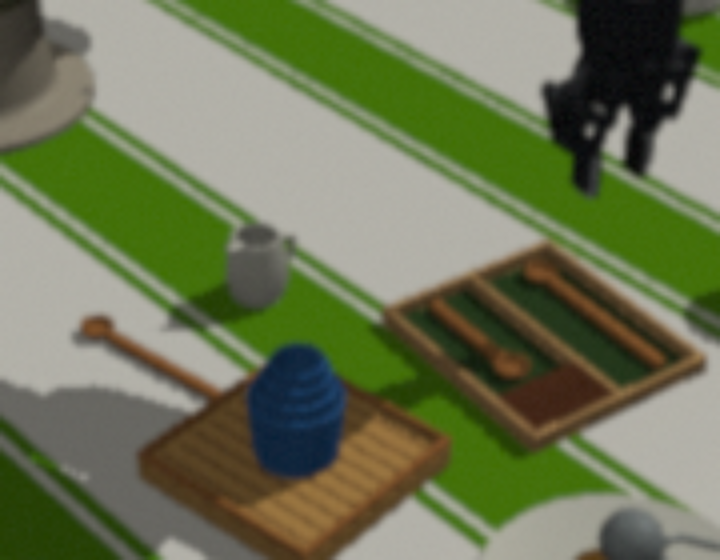

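Both placed spoons lie flat in their rows. The last spoon runs from (372,221) to (384,282) in the top image. I measure it with the tray masked off.

```bash
python3 - <<'E'
from h import *
c=cap("top")
hsv=cv2.cvtColor(c["frame"],cv2.COLOR_RGB2HSV); m=cv2.inRange(hsv,(2,90,40),(18,255,255))
m[:222]=0;m[300:]=0;m[:,:360]=0;m[:,395:]=0
v,u=np.where(m);p=np.array([ray(c,a,b,6.) for a,b in zip(u,v)])[:,:2]
print("x range",p[:,0].min(),p[:,0].max())
for x0 in range(360,520,20):
    q=p[(p[:,0]>=x0)&(p[:,0]<x0+20)]
    if len(q): print(x0,len(q),q.mean(0).round(1),np.ptp(q[:,1]).round(1))
h=p[(p[:,0]>410)];k=np.polyfit(h[:,0],h[:,1],1);print("handle slope",k,"ang",np.arctan(k[0]))
tip=p[:,0].min(); print("origin from bowl end x:",tip+80*np.cos(np.arctan(k[0])))
x=tip+79*np.cos(np.arctan(k[0]));y=np.polyval(k,x);print(x,y)
plan(x,y,150,np.arctan(k[0])+np.pi/2)
E
```

```text
x range 369.43585485137186 518.5298899277345
360 36 [ 375.6 -128.9] 24.2
380 60 [ 387.7 -128. ] 24.3
400 32 [ 410.2 -122.9] 9.6
420 30 [ 430.8 -119.7] 9.6
440 27 [ 450.1 -116.6] 7.5
460 30 [ 469.9 -113.5] 9.7
480 28 [ 489.7 -110.2] 7.6
500 29 [ 509.6 -107.1] 9.7
handle slope [ 1.59822278e-01 -1.88566491e+02] ang 0.1584819713999806
origin from bowl end x: 448.4332944824503
447.4458264870618 -117.05467938584124
dpos_cm [31.71, -1.84, -14.59]
 twist [0.001, 2.866, -0.008] dyaw -2.87
 twist [-0.006, -0.276, -0.0] dyaw 0.28
 twist [0.001, 2.866, -0.008] dyaw 3.42 cur yaw -1.688 q1 0.10 q6 1.79
```

```bash
python3 -m handwheel '[{"delta_pos":[2.5,0,-1.2],"twist":[0,-0.04,0],"jaw":0.5},{"delta_pos":[6,0,-2.8],"twist":[0,-0.08,0],"jaw":0.5},{"delta_pos":[9.7,0,-4.4],"twist":[0,-0.12,0],"jaw":0.5},{"delta_pos":[13.4,0,-6.1],"twist":[0,-0.16,0],"jaw":0.5},{"delta_pos":[17.1,0,-7.8],"twist":[0,-0.2,0],"jaw":0.5},{"delta_pos":[20.8,0,-9.5],"twist":[0,-0.24,0],"jaw":0.5},{"delta_pos":[24.5,1,-11.2],"twist":[0,-0.276,0],"jaw":0.5},{"delta_pos":[28.2,2.5,-12.9],"twist":[0,-0.276,0],"jaw":0.5},{"delta_pos":[31.7,4,-14.6],"twist":[0,-0.276,0],"jaw":0.5},{"delta_pos":[31.7,5,-14.6],"twist":[0,-0.276,0],"jaw":0.5}]' 40; python3 - <<'E'
from h import *
c=cap("scene");c=cap("scene");cv2.imwrite("pics/s25.png",cv2.resize(c["frame"][130:270,200:380],None,fx=4,fy=4)[:,:,::-1])
plan(447,-117,4,1.729)
E
```

```text
time_s: 38.87
eef_pos: [443.0, -120.6, 78.0]
ee_rot: [-0.536, 0.538, -0.461, 0.459]
force: [0.6, 1.2, 0.3]
grip_width: 0.5
dpos_cm [0.01, 7.38, 0.28]
 twist [0.004, 3.139, 0.005] dyaw -3.14
 twist [0.003, -0.003, -0.003] dyaw 0.00
 twist [0.004, 3.139, 0.005] dyaw 3.14 cur yaw -1.415 q1 -0.51 q6 0.90
```

View pics/s25.png

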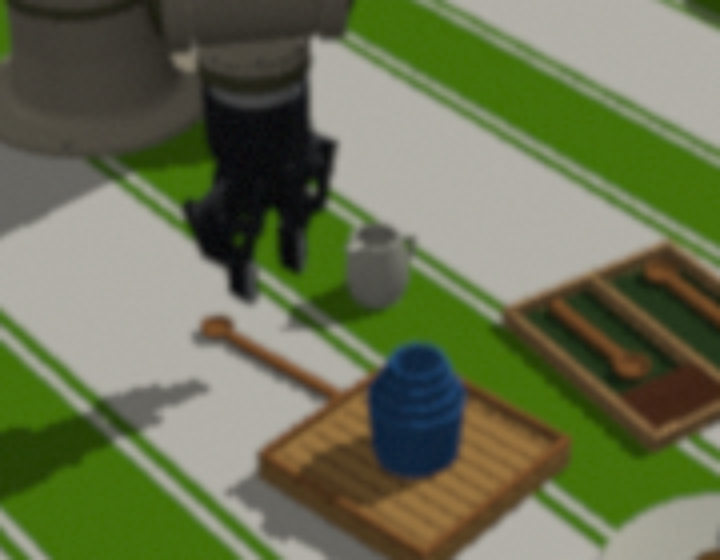

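The gripper is above the last spoon, which runs from crop (215,328) to the tray edge. I grip it.

```bash
python3 -m handwheel '[{"delta_pos":[0,1.5,0.3],"twist":[0,0,0],"jaw":0.5},{"delta_pos":[0,3.5,0.3],"twist":[0,0,0],"jaw":0.5},{"delta_pos":[0,5.5,0.3],"twist":[0,0,0],"jaw":0.5},{"delta_pos":[0,7,0.3],"twist":[0,0,0],"jaw":0.5},{"delta_pos":[0,7.35,0.3],"twist":[0,0,0],"jaw":0.5},{"delta_pos":[0,7.35,0.3],"twist":[0,0,0],"jaw":0.4},{"delta_pos":[0,7.35,0.3],"twist":[0,0,0],"jaw":0},{"delta_pos":[0,7.35,0.3],"twist":[0,0,0],"jaw":0},{"delta_pos":[0,7.35,0.3],"twist":[0,0,0],"jaw":0},{"delta_pos":[0,7.35,0.3],"twist":[0,0,0],"jaw":0}]' 40; python3 -m handwheel '[{"delta_pos":[0,0,0],"twist":[0,0,0],"jaw":0},{"delta_pos":[0,0,0],"twist":[0,0,0],"jaw":0},{"delta_pos":[0,-1,0],"twist":[0,0,0],"jaw":0},{"delta_pos":[0,-3,0],"twist":[0,0,0],"jaw":0},{"delta_pos":[0,-6,0],"twist":[0,0,0],"jaw":0},{"delta_pos":[0,-9,0],"twist":[0,0,0],"jaw":0},{"delta_pos":[0,-12,0],"twist":[0,0,0],"jaw":0},{"delta_pos":[0,-14,0],"twist":[0,0,0],"jaw":0},{"delta_pos":[0,-14,0],"twist":[0,0,0],"jaw":0},{"delta_pos":[0,-14,0],"twist":[0,0,0],"jaw":0}]' 40; python3 - <<'E'
from h import *
c=cap("scene");cv2.imwrite("pics/s26.png",cv2.resize(c["frame"][100:240,200:380],None,fx=4,fy=4)[:,:,::-1])
plan(624,149.3,145,1.454)
E
```

```text
time_s: 39.8
eef_pos: [450.0, -116.7, 7.1]
ee_rot: [0.538, -0.538, 0.458, -0.459]
force: [0.2, 2.2, 7.5]
grip_width: 0.089
time_s: 40.63
eef_pos: [449.5, -116.8, 147.3]
ee_rot: [0.538, -0.538, 0.458, -0.46]
force: [1.1, 0.1, 0.0]
grip_width: 0.091
dpos_cm [-23.48, 0.11, 21.48]
 twist [0.0, -2.866, 0.0] dyaw -3.42
 twist [-0.0, 0.276, 0.0] dyaw -0.28
 twist [0.0, -2.866, 0.0] dyaw 2.87 cur yaw -1.412 q1 -0.51 q6 0.90
```

View pics/s26.png

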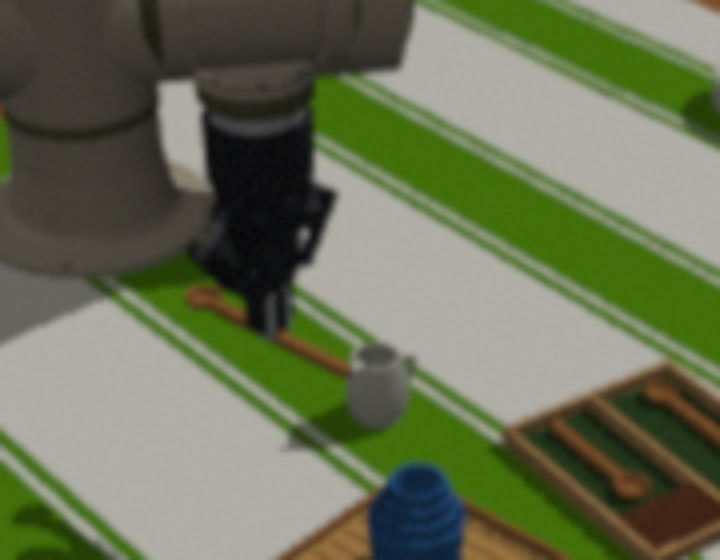

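The spoon is held level. It now needs a turn of about 2.87 rad so that its bowl lies opposite the other long spoon's. I do this in stages while carrying it high.

```bash
python3 -m handwheel '[{"delta_pos":[-1,-0.3,0.9],"twist":[0,-0.1,0],"jaw":0},{"delta_pos":[-2.2,-0.6,2],"twist":[0,-0.22,0],"jaw":0},{"delta_pos":[-3.4,-1,3.1],"twist":[0,-0.34,0],"jaw":0},{"delta_pos":[-4.6,-1,4.2],"twist":[0,-0.46,0],"jaw":0},{"delta_pos":[-5.8,-1,5.3],"twist":[0,-0.58,0],"jaw":0},{"delta_pos":[-7,-1,6.4],"twist":[0,-0.7,0],"jaw":0},{"delta_pos":[-8.2,-1,7.5],"twist":[0,-0.82,0],"jaw":0},{"delta_pos":[-9.4,-1,8.6],"twist":[0,-0.94,0],"jaw":0},{"delta_pos":[-10.6,-1,9.7],"twist":[0,-1.06,0],"jaw":0},{"delta_pos":[-11.8,-1,10.8],"twist":[0,-1.17,0],"jaw":0}]' 40; python3 - <<'E'
from h import *
plan(621.5,149.5,147,1.454)
E
```

```text
time_s: 41.52
eef_pos: [537.0, 17.8, 154.6]
ee_rot: [0.702, -0.702, 0.084, -0.082]
force: [-0.6, -0.5, -0.7]
grip_width: 0.086
dpos_cm [5.14, 0.75, 14.78]
 twist [0.002, 1.452, -0.002] dyaw -1.45
 twist [-0.002, -1.69, -0.002] dyaw 1.69 cur yaw -0.236 q1 -0.19 q6 0.05
```

```bash
python3 -m handwheel '[{"delta_pos":[0.5,0,1.4],"twist":[0,-0.12,0],"jaw":0},{"delta_pos":[1,0,2.8],"twist":[0,-0.24,0],"jaw":0},{"delta_pos":[1.5,0,4.2],"twist":[0,-0.36,0],"jaw":0},{"delta_pos":[2,0,5.6],"twist":[0,-0.48,0],"jaw":0},{"delta_pos":[2.5,0,7],"twist":[0,-0.6,0],"jaw":0},{"delta_pos":[3,0,8.4],"twist":[0,-0.72,0],"jaw":0},{"delta_pos":[3.4,0,9.8],"twist":[0,-0.84,0],"jaw":0},{"delta_pos":[3.9,0,11.2],"twist":[0,-0.96,0],"jaw":0},{"delta_pos":[4.4,0,12.6],"twist":[0,-1.08,0],"jaw":0},{"delta_pos":[4.9,0,14],"twist":[0,-1.19,0],"jaw":0}]' 40; python3 - <<'E'
from h import *
plan(621.5,149.5,80,1.454)
E
```

```text
time_s: 42.35
eef_pos: [618.1, 141.7, 154.4]
ee_rot: [0.629, -0.628, -0.324, 0.326]
force: [-1.0, -0.5, -0.4]
grip_width: 0.087
dpos_cm [0.85, 7.44, 0.15]
 twist [0.002, 2.641, -0.004] dyaw -2.64
 twist [-0.003, -0.5, -0.001] dyaw 0.50 cur yaw 0.954 q1 0.04 q6 -0.91
```

```bash
python3 -m handwheel '[{"delta_pos":[0.4,0.5,0.1],"twist":[0,-0.1,0],"jaw":0},{"delta_pos":[0.8,1,0.15],"twist":[0,-0.2,0],"jaw":0},{"delta_pos":[0.85,2,0.15],"twist":[0,-0.3,0],"jaw":0},{"delta_pos":[0.85,3.5,0.15],"twist":[0,-0.4,0],"jaw":0},{"delta_pos":[0.85,5.5,0.15],"twist":[0,-0.48,0],"jaw":0},{"delta_pos":[0.85,7.5,0.15],"twist":[0,-0.5,0],"jaw":0},{"delta_pos":[0.85,9.5,0.15],"twist":[0,-0.5,0],"jaw":0},{"delta_pos":[0.85,10.5,0.15],"twist":[0,-0.5,0],"jaw":0},{"delta_pos":[0.85,10.5,0.15],"twist":[0,-0.5,0],"jaw":0},{"delta_pos":[0.85,10.5,0.15],"twist":[0,-0.5,0],"jaw":0}]' 40; python3 - <<'E'
from h import *
c=cap("scene");c=cap("scene");cv2.imwrite("pics/s27.png",cv2.resize(c["frame"][130:270,270:450],None,fx=4,fy=4)[:,:,::-1])
plan(621.5,149.5,11,1.454)
E
```

```text
time_s: 43.18
eef_pos: [621.9, 148.9, 50.7]
ee_rot: [0.53, -0.53, -0.468, 0.469]
force: [0.2, -0.4, 1.0]
grip_width: 0.084
dpos_cm [0.04, 4.12, 0.14]
 twist [-0.0, 3.136, 0.003] dyaw -3.14
 twist [0.002, -0.006, 0.0] dyaw 0.01
 twist [-0.0, 3.136, 0.003] dyaw 3.15 cur yaw 1.448 q1 0.05 q6 -1.40
```

View pics/s27.png

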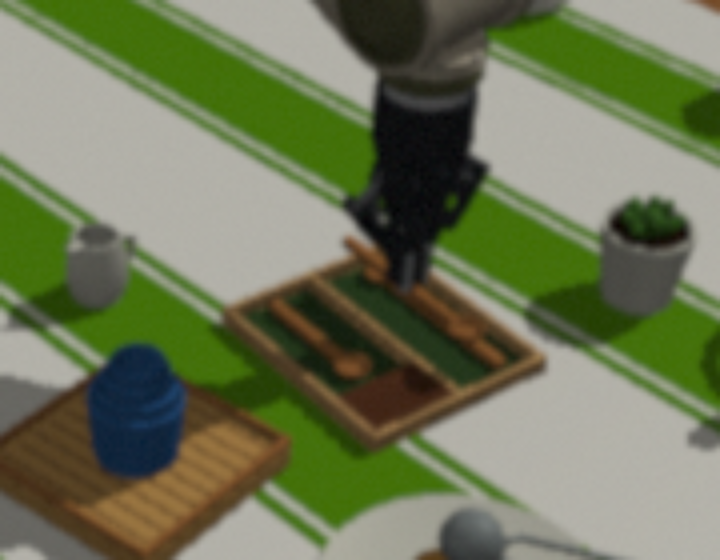

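```bash
python3 - <<'E'
from h import *
c=cap("scene");s=telemetry.sense();print(s["eef_pos"])
a=-0.117;B=np.array([[np.cos(a),np.sin(a)],[-np.sin(a),np.cos(a)]])
def bx(p):return (B@(p[:2]-np.array([621,124]))).round(1)
z=s["eef_pos"][2]
for n,(u,v) in dict(hend=(270+350/4,130+240/4),bowl=(270+462/4,130+325/4)).items(): print(n,bx(ray(c,u,v,z)))
print("tool",bx(s["eef_pos"]))
# spoon in long row already placed (scene: from s24 crop)
for n,(u,v) in dict(bowl=(230+540/4,130+272/4),hend=(230+660/4,130+360/4),sh_h=(230+437/4,130+303/4),sh_b=(230+512/4,130+362/4)).items(): print(n,bx(ray(c,u,v,13)))
E
```

```text
[622.74173729 148.9819043   52.2727497 ]
hend [-66.5  24.9]
bowl [68.2 24.1]
tool [-1.2 25. ]
bowl [-59.7  54.2]
hend [81.4 56.5]
sh_h [-73.  -41.3]
sh_b [ 19.5 -39.4]
```

The held spoon sits at y 25 in the box frame and the placed one at about 56, and both ends fit inside ±90. I lower it.

```bash
python3 -m handwheel '[{"delta_pos":[0,0.8,0],"twist":[0,0,0],"jaw":0},{"delta_pos":[0,1.6,0],"twist":[0,0,0],"jaw":0},{"delta_pos":[0,2.4,0],"twist":[0,0,0],"jaw":0},{"delta_pos":[0,3,0],"twist":[0,0,0],"jaw":0},{"delta_pos":[0,3.5,0],"twist":[0,0,0],"jaw":0},{"delta_pos":[0,3.8,0],"twist":[0,0,0],"jaw":0},{"delta_pos":[0,4,0],"twist":[0,0,0],"jaw":0},{"delta_pos":[0,4,0],"twist":[0,0,0],"jaw":0},{"delta_pos":[0,4,0],"twist":[0,0,0],"jaw":0},{"delta_pos":[0,4,0],"twist":[0,0,0],"jaw":0}]' 40;python3 - <<'E'
from h import *
c=cap("scene");cv2.imwrite("pics/s28.png",cv2.resize(c["frame"][130:270,270:450],None,fx=4,fy=4)[:,:,::-1])
E
```

```text
time_s: 44.17
eef_pos: [622.3, 149.0, 11.2]
ee_rot: [-0.53, 0.53, 0.469, -0.468]
force: [-0.8, 0.2, 1.2]
grip_width: 0.085
```

View pics/s28.png

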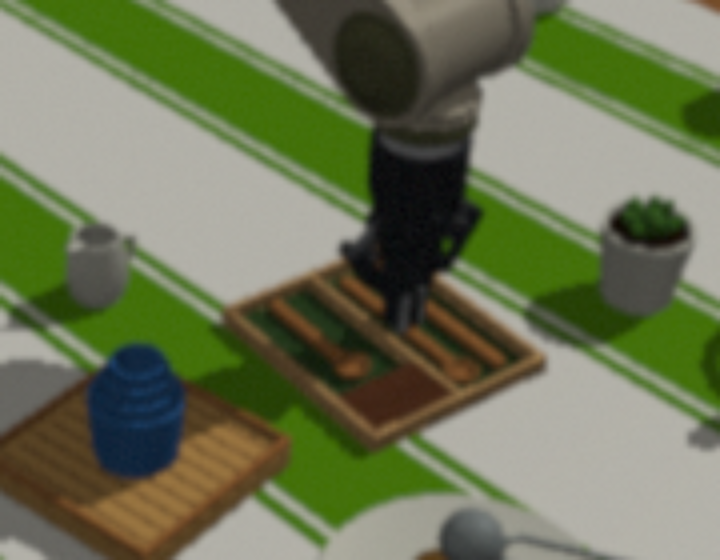

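The spoon is down inside the row. I open a little, lift and withdraw.

```bash
python3 -m handwheel '[{"delta_pos":[0,0,0],"twist":[0,0,0],"jaw":0},{"delta_pos":[0,0,0],"twist":[0,0,0],"jaw":0.18},{"delta_pos":[0,0,0],"twist":[0,0,0],"jaw":0.18},{"delta_pos":[0,0,0],"twist":[0,0,0],"jaw":0.18},{"delta_pos":[0,-0.5,0],"twist":[0,0,0],"jaw":0.18},{"delta_pos":[0,-1.5,0],"twist":[0,0,0],"jaw":0.18},{"delta_pos":[0,-4,0],"twist":[0,0,0],"jaw":0.2},{"delta_pos":[0,-7,0],"twist":[0,0,0],"jaw":0.2},{"delta_pos":[0,-11,0],"twist":[0,0,0],"jaw":0.2},{"delta_pos":[0,-15,0],"twist":[0,0,0],"jaw":0.2}]' 40;python3 - <<'E'
from h import *
plan(330,-330,220)
E
```

```text
time_s: 45.05
eef_pos: [621.6, 148.9, 163.3]
ee_rot: [0.53, -0.53, -0.468, 0.468]
force: [0.4, 0.7, 0.7]
grip_width: 0.205
dpos_cm [-51.1, -5.66, 23.08]
 twist [0.0, 3.142, -0.001] dyaw -3.14
 twist [-0.0, -0.0, -0.0] dyaw 0.00
 twist [0.0, 3.142, -0.001] dyaw 3.14 cur yaw 1.448 q1 0.05 q6 -1.40
```

```bash
python3 -m handwheel '[{"delta_pos":[-3,-1,1.5],"twist":[0,0,0],"jaw":0.2},{"delta_pos":[-6.5,-2,3],"twist":[0,0,0],"jaw":0.2},{"delta_pos":[-10,-3,4.6],"twist":[0,0,0],"jaw":0.2},{"delta_pos":[-13.5,-4,6.2],"twist":[0,0,0],"jaw":0.2},{"delta_pos":[-17,-5,7.8],"twist":[0,0,0],"jaw":0.2},{"delta_pos":[-20.5,-5.5,9.4],"twist":[0,0,0],"jaw":0.2},{"delta_pos":[-24,-5.5,11],"twist":[0,0,0],"jaw":0.2},{"delta_pos":[-27.5,-5.5,12.6],"twist":[0,0,0],"jaw":0.2},{"delta_pos":[-31,-5.5,14.1],"twist":[0,0,0],"jaw":0.2},{"delta_pos":[-34.5,-5.5,15.6],"twist":[0,0,0],"jaw":0.2}]';python3 -m handwheel '[{"delta_pos":[-3,0,1.5],"twist":[0,0,0],"jaw":0.2},{"delta_pos":[-6,0,3],"twist":[0,0,0],"jaw":0.2},{"delta_pos":[-9,0,4.5],"twist":[0,0,0],"jaw":0.2},{"delta_pos":[-12,0,6],"twist":[0,0,0],"jaw":0.2},{"delta_pos":[-15,0,7],"twist":[0,0,0],"jaw":0.2},{"delta_pos":[-15,0,7],"twist":[0,0,0],"jaw":0.2},{"delta_pos":[-15,0,7],"twist":[0,0,0],"jaw":0.2},{"delta_pos":[-15,0,7],"twist":[0,0,0],"jaw":0.2},{"delta_pos":[-15,0,7],"twist":[0,0,0],"jaw":0.2},{"delta_pos":[-15,0,7],"twist":[0,0,0],"jaw":0.2}]'; python3 - <<'E'
from h import *
c=cap("top");cups(c);save(c,"t29.png");cv2.imwrite("pics/t29z.png",cv2.resize(c["frame"][130:240,230:430],None,fx=4,fy=4)[:,:,::-1])
P=pts(c);hsv=cv2.cvtColor(c["frame"],cv2.COLOR_RGB2HSV)
a=-0.117;B=np.array([[np.cos(a),np.sin(a)],[-np.sin(a),np.cos(a)]])
q=(P[:,:,:2]-np.array([621,124]))@B.T
inr=(np.abs(q[...,0])<88)&(np.abs(q[...,1])<78)&(np.abs(q[...,1])>6)&~((q[...,1]<0)&(q[...,0]>38))
m=inr&(cv2.inRange(hsv,(2,90,60),(20,255,255))>0)
n,l,s,ce=cv2.connectedComponentsWithStats(m.astype(np.uint8))
for i in range(1,n):
    if s[i,4]>30:
        k=l==i;print(s[i,4],"box x",q[k][:,0].min().round(),q[k][:,0].max().round(),"y",q[k][:,1].min().round(),q[k][:,1].max().round(),"z",np.percentile(P[k][:,2],[5,50,95]).round(1))
c=cap("scene");save(c,"s29.png");cups(c);cv2.imwrite("pics/s29z.png",cv2.resize(c["frame"][150:290,230:430],None,fx=4,fy=4)[:,:,::-1])
E
```

```text
time_s: 45.88
eef_pos: [423.8, -175.6, 217.2]
ee_rot: [-0.529, 0.53, 0.469, -0.468]
force: [0.8, -0.7, 0.4]
grip_width: 0.2
time_s: 46.72
eef_pos: [337.7, -313.8, 216.3]
ee_rot: [-0.529, 0.529, 0.469, -0.469]
force: [-0.1, 0.3, 0.6]
grip_width: 0.199
cup px [377. 182.] area 640 depth xy 607.9 -111.4 rad 20.5 top 102.7 ray [ 599.4 -108.9   30.6]
326 box x -80.0 79.0 y 45.0 71.0 z [ 5.2 12.5 15.9]
330 box x -77.0 84.0 y 12.0 38.0 z [ 4.5 12.9 16.6]
251 box x -84.0 30.0 y -54.0 -28.0 z [ 4.8 12.2 16.2]
cup px [304. 233.] area 592 depth xy 612.2 -114.4 rad 22.8 top 98.8 ray [ 619.2 -120.1   26.9]
```

View pics/t29z.png

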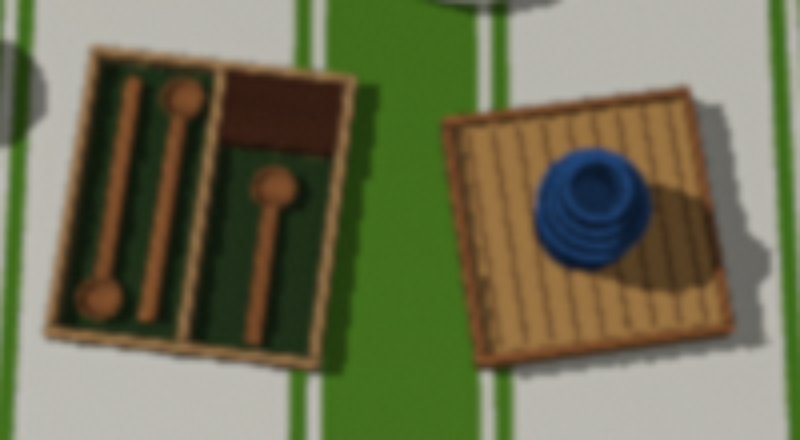

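View pics/s29z.png

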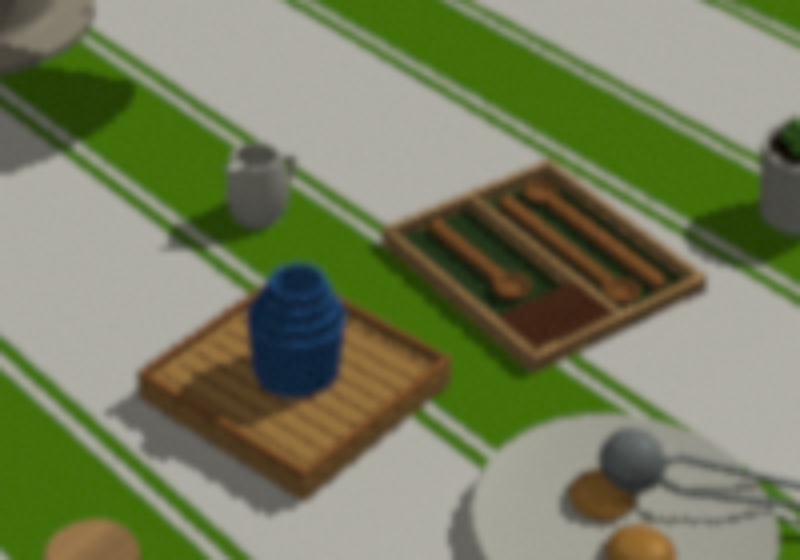

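View pics/t29.png

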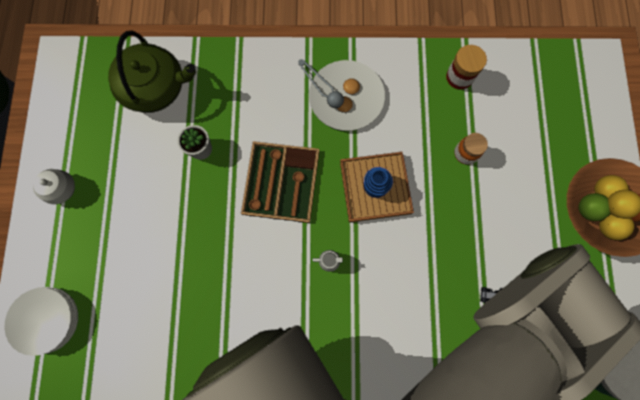

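The final views show the cups stacked concentrically with the top at 102.7 mm (102 when seated). All three spoons lie flat inside their rows, and the jug, plant and jar are at their old pixels. I hand in.

```bash
python3 -c "
from h import *
print(ctrl.finish_job())"
```

```text
the job is handed in; nothing more can be done
None
```

The job is done and handed in at about 47 s of the 210 s allowed. All four cups are nested on the tray, and the three spoons that were there are in the spoon box.

- **Cups:** cup_a stands near the middle of the tray, with cup_b, cup_c and cup_d nested in it in order of size. In the top view the rim height rose to about 73, 83, 93 and 102.7 mm as each cup went in, against 72, 82, 92 and 102 mm when seated.
- **Spoons:** the short spoon is in the short row. The two long spoons are side by side in the long row with their bowls at opposite ends. All lie flat and inside the walls. A fourth spoon did not appear in either camera.
- **Other tea things:** the jug, plant and honey jar look to be where they were at the start.

**What disagreed:** the scene camera read the top of the stack about 4 mm low (98.8 mm). It read about 2 to 3 mm low at most earlier steps too, so I put this down to calibration and relied on the top camera. Measured forces stayed under about 9 N, far below the limits, and I never saw an object knocked aside.

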